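# Hold a spring clip gaping over the record card

## Task

Pull the drawer of the small drawer unit well open, squeeze the blue spring clip by its two finger levers to take it off the rail inside, and bring it, jaws down, to the upright record card. Finish while holding it there squeezed wide open, its jaws straddling the middle of the card's top edge, one on each side and square to it, without touching the card, so that I can slip an indicator strip in. Do not let go at the end; leave the drawer open, the white clip on its rail and the other things where they are.

Things in the scene. Friction and masses are not known exactly. Their poses are not given: they have to be found in the camera images.
- drawer (a joint): Slide of the only drawer, m: 0 shut, 0.17 fully out. It pulls along the unit's own -x (towards the robot) with about 1.2 N of friction and stays where left. Shut, the clips are hidden under the unit's top; at 0.15 they are 65 mm in front of the unit's front edge.
- drawer_handle (a point): Middle of the dark green bar handle: a level round bar 11 mm thick, 110 mm long along y (posts at y +-50 mm), 50 mm in front of the drawer front's face and 100 mm above the counter, 25 mm below the unit's top. Its axes are those of the drawer unit: x points into the unit, y along the bar, z up. It travels with the drawer.
- unit: Cream drawer unit, fixed, 250 mm deep (x) by 250 wide (y) by 125 high; origin on the counter under the middle of its front face (the drawer front's face when shut), x pointing into the unit, so the drawer opens to -x.
- rail (a point): Middle of the top edge of the steel rail in the drawer that both clips bite: upright plate 4 mm thick, 190 long along y, top 50 mm above the counter, 85 mm behind the drawer front's face (front panel 15 mm thick, top at 122 mm; other walls 44 mm above the counter; drawer floor 22 mm). It travels with the drawer; axes as the unit's.
- clip_blue: Blue spring clip, 36 g, 30 mm wide along y. Origin in the middle of its pivot coil (10 mm thick, along y), z up, x across the jaws. Two levers slope up and outwards to 38 mm above the origin, jaws reach 40 mm below it. It starts on the rail, y along it, origin 62 mm above the counter, left or right of the rail's middle; the white clip is on the other side, 75 to 105 mm away.
- clip_blue_a (a joint): Angle of each half of the blue clip, rad, same for both: -0.05 shut, 0 biting the 4 mm rail (lever tops 47 mm apart overall along x), 0.35 at its stops. Pinch the levers along x from above, pads about 22 mm above the origin; at the stops the levers' outer faces are parallel, 24 mm apart, and the spring pushes back with about 11 N. It shuts when let go.
- clip_blue_mouth (a point): Point midway between the jaw tips of the blue clip when open, 37 mm below the clip's origin along its z. At the stops the jaws gape 31 mm here.
- clip_white: A white clip of the same make on the same rail, not to be used; leave it biting the rail. Origin on its pivot.
- card_stand: Stiff white record card with green header band, 3 mm thick (x) by 120 wide (y), standing upright in a fixed grey foot 70 by 110 mm, 30 mm high with its lips; top edge 123 mm above the counter. Origin under its middle on the counter, x square to the card's face, y along the card, z up.
- card_edge (a point): Middle of the card's top edge, 123 mm above the counter; axes as the card stand's: x square to the card, y along the edge. The open jaws should straddle it with the tips 6 to 30 mm below the edge (about 16 is good; the coil would touch the edge at 32).
- mug: Red mug, 76 mm across, 85 mm high, origin under its middle. Leave alone.
- bottle: White bottle with blue cap, 56 mm across, 140 mm high, origin under its middle. Leave alone.
- dish: Open steel instrument dish, 100 by 160 mm, 25 mm high, origin under its middle. Leave alone.
Not all that is in view belongs to the job. Leave any purple look-alike of the card_stand alone.

How it is judged:
By the outcome, as a careful person would: the job done as asked, in the order asked, and still so for the second after the job is handed in, while the arm keeps its last pose, push and grip.
It also fails if it takes over 58 s, if anything falls off the work surface, if the arm or the gripper's body presses on something with over 40 N, if the wrist force passes 120 N, or if a joint passes its speed limit or range.

## Robot

A 7-joint arm with a two-finger parallel gripper is mounted at the origin on the work surface. World frame = base frame: x ahead of the robot, y to its left, z up, the work surface at z = 0. Lengths are in m, angles in rad, forces in N, time in s.
With the tool pointing down it reaches from about 0.35 to 0.9 m from the base axis. Payload 19.9 kg.
Tool frame: the origin (TCP) lies on the centre line of the jaws, within the pads' length; the fingertips stand 22 mm ahead of it and the grasp point (between the pads) lies 3 mm ahead of it; x points along the fingers, y is the direction in which the jaws open and shut, and the axes are right-handed (so a half turn about x gives the same grasp; the last joint's range is limited). The gripper opens to 94 mm and grips with 3 to 60 N. Pads are 16 mm wide; open, the fingers measure 119 mm over their backs; the gripper's body (75 mm by 177 mm) begins 78 mm behind the grasp point.
Start: joints at [-1.252, 0.417, -0.01, 1.614, 0.005, 1.111, -0.053], TCP at [0.22, 0.585, 0.227] pointing down, gripper open.
Joint ranges: [-2.81, 2.81], [-0.39, 2.02], [-1.27, 1.25], [0.06, 2.57], [-1.19, 4.33], [0.19, 2], [-2.82, 2.82]. Speed limits (rad/s): [1.89, 1.89, 2.39, 2.39, 3.01, 3.01, 3.01].

## Interface

Orientations are given as a unit quaternion [x, y, z, w].
In Python, from station import status, eyes, close_job gives the robot as it stands. The module is installed in compiled form; this text tells all that it offers.
- The arm moves only by the tool carry_out, never from a script. Its argument "steps" is a list of rows, each an object of numbers: "hand": the opening, from -1 (shut) to 1 (fully open); "x", "y", "z": the shift along the tool's x, y, z in mm; "wx", "wy", "wz": the turn, a rotation vector about the tool's x, y, z in rad. A call has 1 to 5 rows; each row shifts and turns the commanded pose from where the row before left it, along the tool's axes as they then stand; what a row does not reach is not made up. A row lasts 1/12 s, in which the tool goes at most 41.7 mm and 7.16 degrees, less where a joint would pass 70% of its speed; a pose out of reach is approached as far as the arm can. A call is refused whole if a number of a shift passes 41.7 or a number of a turn 0.125, either way. A call with a gripper value outside its range is refused whole. The fingers move at their own pace and stop on an object; "force" is the grip in N (left out, the last holds). Time passes only in rows, so rows that do not move let the fingers close. It gives the time, the measured TCP pose, the force and the opening at its end, in the units of the state.
- status.get_obs(): the state, without advancing time (a new reading comes with each control period).
- eyes.grab_frame(name): name is "side" or "top"; returns a dict with "color" (420x560x3 uint8, red, green, blue), "fx", "fy", "cx", "cy" (pixels), "R" (3x3) and "t" (3): a world point X has camera coordinates R X + t. Camera axes: x right, y down, z forward; pixel columns grow to the right and rows downward; lengths in m; the calibration is good to about 2 mm. A picture is of the moment at which its call begins. There is no depth.
- close_job(): hands the job in, once; it reports no verdict.
Trained networks look in a picture, given as the dict that the camera call returned (one of the last four; its "shot" number tells which), for a name from the list of things; names that differ only in an ending like _2 or _b are one class to them, and where a whole thing is asked for, a point or a joint stands for the part that bears it (a point fixed in the world has none). Each returns a list of dicts, best first, with "conf" (0 to 1); they miss things now and then, are a little off and sometimes report something else, mostly with a low value. They report only what shows in the picture. A call takes as long as a camera call. They do not tell look-alikes from the thing itself.
- eyes.cut_out(picture, query): "pixels" (420x560 bool, what is visible of it) and "at" ([column, row] in pixels, amid what is visible of it).
The state is a dict: "time": time; "joint_positions": joint angles; "joint_vel": joint speeds; "joint_efforts": joint torques, N m; "tool_pos": TCP position; "eef_rot": TCP orientation; "contact_force": force on the tool from outside, world axes, zero at the start; "wrist_torque": the same for the moment, N m; "gripper_width": finger opening in m.
Only numpy, scipy, OpenCV 4.12 (cv2) and the standard library are available. Lean on these libraries where they do the work, as an engineer would, in place of code of your own. Each camera call takes 0.05 s, during which the arm holds its last target.

## Working session

There is one attempt and no reset: what is moved stays moved. The work goes in short steps, Python scripts to look and compute and a tool call to move; the robot and the scene stay as the last step left them, time stands still between calls to the robot, and variables do not carry over. Pictures are saved under pics/ and viewed, and the job is handed in when it is done.

Besides the shell and the picture viewer there is one more tool, called after "Request:" as name([rows], argument=value, ...), one row to a line, values as JSON. carry_out: Moves the arm, as the interface text tells. Its arguments: {"type":"object","properties":{"steps":{"type":"array","items":{"type":"object","properties":{"hand":{"type":"number"},"x":{"type":"number"},"y":{"type":"number"},"z":{"type":"number"},"wx":{"type":"number"},"wy":{"type":"number"},"wz":{"type":"number"}}}},"force":{"type":"number"}},"required":["steps"]}

```bash
mkdir -p pics; ls; python3 - <<'E'
from station import status, eyes
import cv2,numpy as np,pickle
print(status.get_obs())
for n in ("side","top"):
    f=eyes.grab_frame(n); 
    cv2.imwrite(f"pics/{n}0.png",cv2.cvtColor(f["color"],cv2.COLOR_RGB2BGR))
    print(n,f["fx"],f["cx"],f["cy"],np.round(f["R"],4).tolist(),f["t"])
    pickle.dump(f,open(f"{n}0.pkl","wb"))
    for q in ("unit","drawer_handle","card_stand","mug","bottle","dish"):
        for d in eyes.cut_out(f,q)[:3]: print(q,d["conf"],d["at"],d["pixels"].sum())
print(status.get_obs()["time"])
E
```

```text
pics
{'time': 0.0, 'joint_positions': array([-1.25250358,  0.41796149, -0.01031356,  1.6141791 ,  0.0047126 ,
        1.1107181 , -0.05300676]), 'joint_vel': array([-6.07449916e-04,  5.00264565e-04, -3.83047493e-04, -5.15455104e-04,
        7.35479857e-04, -2.59521107e-05, -1.88173129e-06]), 'joint_efforts': array([-4.11619931e-04, -8.51235151e+01,  6.38765786e-01, -4.25995159e+01,
       -4.88252600e-02,  1.84739922e-02,  7.93922300e-05]), 'tool_pos': array([0.21993129, 0.58464037, 0.22683096]), 'eef_rot': array([ 0.126078  ,  0.69574031, -0.12695216,  0.69565287]), 'contact_force': array([-0.11501896,  0.17007595, -0.17853931]), 'wrist_torque': array([-0.01339012,  0.01270339,  0.00883055]), 'gripper_width': 0.09391678100656611}
side 521.9096793719842 272.8287815938309 210.77566384963913 [[0.839, -0.5438, -0.0181], [-0.4242, -0.6331, -0.6475], [0.3407, 0.5509, -0.7618]] [-0.5121053   0.23529277  1.3448483 ]
unit 0.86 [287.6, 135.4] 7258
drawer_handle 0.62 [251.5, 146.3] 1297
card_stand 0.9 [244.5, 233.9] 1151
card_stand 0.67 [280.0, 281.9] 1288
mug 0.96 [328.4, 206.8] 961
mug 0.17 [279.7, 282.7] 1231
bottle 0.61 [378.1, 269.8] 832
dish 0.56 [297.0, 360.3] 3127
dish 0.16 [252.0, 146.8] 1365
top 534.8462539431104 278.33988280370113 208.76172210085684 [[0.014, -0.9999, -0.0002], [-0.9897, -0.0138, -0.1425], [0.1424, 0.0022, -0.9898]] [-0.09703827  0.5668886   1.52889422]
unit 0.98 [188.4, 135.8] 8796
drawer_handle 0.6 [183.4, 176.7] 1361
card_stand 0.83 [333.6, 238.6] 955
card_stand 0.62 [277.6, 244.2] 852
mug 0.73 [290.2, 158.3] 745
bottle 0.56 [382.6, 170.6] 412
dish 0.97 [401.9, 273.1] 1922
dish 0.56 [177.1, 175.0] 1287
0.7
```

```bash
python3 - <<'E'
import cv2,numpy as np,pickle
for n,(a,b,c,d) in (("side",(180,60,440,320)),("top",(110,80,410,300))):
    im=cv2.imread(f"pics/{n}0.png")
    cv2.imwrite(f"pics/{n}0c.png",cv2.resize(im[b:d,a:c],None,fx=2.3 if n=="side" else 2.6,fy=2.3 if n=="side" else 2.6,interpolation=cv2.INTER_CUBIC))
E
```

```text
(no output)
```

View pics/side0.png

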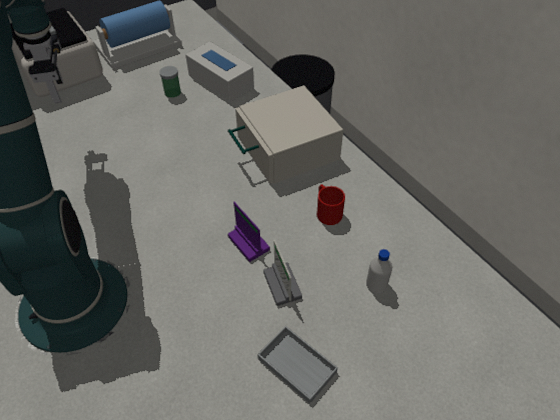

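View pics/top0.png

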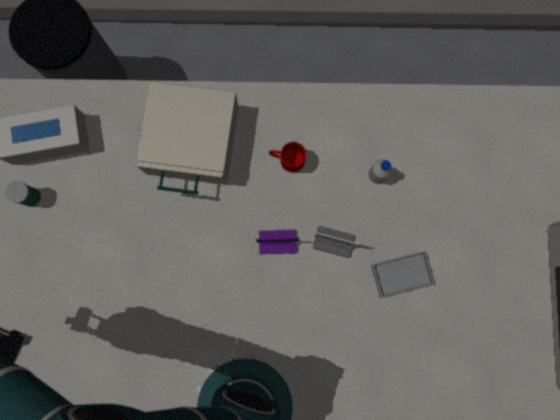

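```bash
ls pics
```

```text
side0.png
side0c.png
top0.png
top0c.png
```

View pics/top0c.png

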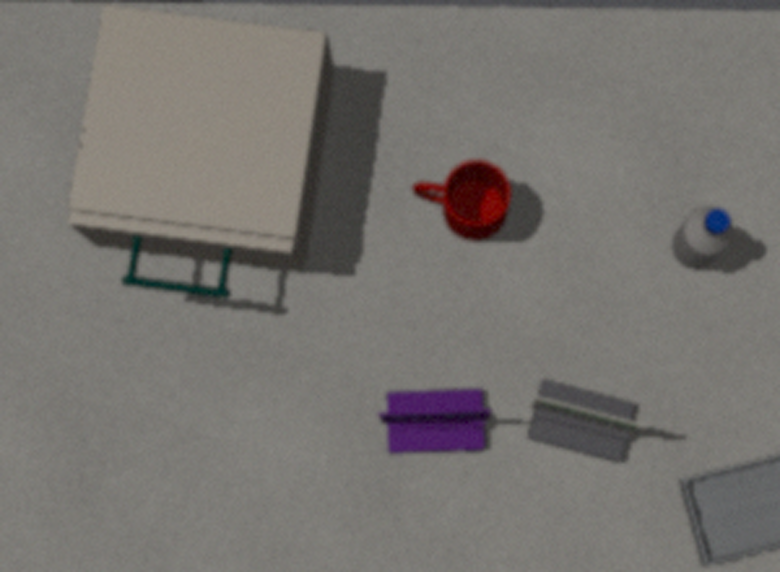

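View pics/side0c.png

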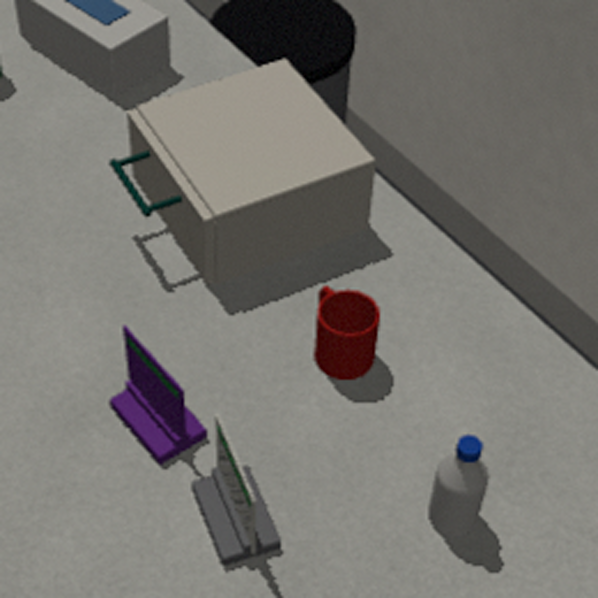

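```bash
cat > h.py <<'E'
import cv2,numpy as np,pickle
from scipy.optimize import minimize
from scipy.spatial.transform import Rotation as Ro
def proj(f,P):
    c=np.asarray(P)@np.array(f["R"]).T+np.array(f["t"]); return np.c_[f["fx"]*c[:,0]/c[:,2]+f["cx"],f["fy"]*c[:,1]/c[:,2]+f["cy"]]
def back(f,uv,z):
    d=np.array([(uv[0]-f["cx"])/f["fx"],(uv[1]-f["cy"])/f["fy"],1.]); R=np.array(f["R"])
    o=-R.T@np.array(f["t"]); d=R.T@d; return o+d*(z-o[2])/d[2]
def tri(f1,u1,f2,u2):
    A=[];b=[]
    for f,u in((f1,u1),(f2,u2)):
        d=np.array([(u[0]-f["cx"])/f["fx"],(u[1]-f["cy"])/f["fy"],1.]);R=np.array(f["R"]);d=R.T@d;d/=np.linalg.norm(d);o=-R.T@np.array(f["t"])
        M=np.eye(3)-np.outer(d,d);A.append(M);b.append(M@o)
    x=np.linalg.solve(A[0]+A[1],b[0]+b[1]);return x,[np.linalg.norm(A[i]@x-b[i]) for i in(0,1)]
def box(x0,x1,y0,y1,z0,z1): return np.array([[x,y,z] for x in(x0,x1) for y in(y0,y1) for z in(z0,z1)])
def W(p,P):
    c,s=np.cos(p[2]),np.sin(p[2]); return np.c_[p[0]+c*P[:,0]-s*P[:,1],p[1]+s*P[:,0]+c*P[:,1],P[:,2]]
S=4
def render(f,p,boxes):
    m=np.zeros((420*S,560*S),np.uint8)
    for B in boxes:
        h=cv2.convexHull(((proj(f,W(p,B))+.5)*S).astype(np.float32)); cv2.fillConvexPoly(m,np.round(h).astype(np.int32),1)
    return cv2.resize(m.astype(np.float32),(560,420),interpolation=cv2.INTER_AREA)
def fit(views,p0,boxes,scale=(.02,.02,.1)):
    def cost(q):
        p=p0+q*np.array(scale); t=0
        for f,m in views:
            r=render(f,p,boxes); t+=1-np.minimum(r,m).sum()/np.maximum(r,m).sum()
        return t
    p0=np.array(p0,float); best=None
    for _ in range(3):
        r=minimize(cost,np.zeros(3),method="Nelder-Mead",options=dict(initial_simplex=np.array([[0,0,0],[1,0,0],[0,1,0],[0,0,1]])-.25,xatol=.005,fatol=1e-5))
        p0=p0+r.x*np.array(scale)
    return p0,r.fun
E
python3 - <<'E'
from h import *
from station import status, eyes
fs=eyes.grab_frame("side");ft=eyes.grab_frame("top")
def m(f,q,i=0): 
    L=eyes.cut_out(f,q); print(q,[(d["conf"],d["at"]) for d in L]); return L
out={}
mu=[(f,m(f,"unit")[0]["pixels"].astype(np.float32)) for f in(fs,ft)]
ms=m(fs,"card_stand");mt=m(ft,"card_stand")
a=max(ms,key=lambda d:d["at"][0] if d["conf"]>.4 else 0);b=max(mt,key=lambda d:d["at"][0] if d["conf"]>.4 else 0)
pickle.dump((fs,ft,mu,a,b),open("m.pkl","wb"))
h=[(np.array(f["color"])) for f in(fs,ft)]
ub=box(0,.25,-.125,.125,0,.125); hb=[box(-.0555,-.0445,-.055,.055,.0945,.1055)]+[box(-.05,0,y-.004,y+.004,.096,.104) for y in(-.05,.05)]
g0=back(ft,(184,176),.125);print(g0)
for bx in([ub],[ub]+hb):
  print("unit",fit(mu,[g0[0],g0[1],-.1],bx))
  for v in mu: print(fit([v],[g0[0],g0[1],-.1],bx))
cb=[box(-.035,.035,-.055,.055,0,.02),box(-.0075,.0075,-.055,.055,0,.03),box(-.0015,.0015,-.06,.06,.02,.123)]
c0=back(ft,(334,241),.02);print(c0)
mc=[(fs,a["pixels"].astype(np.float32)),(ft,b["pixels"].astype(np.float32))]
print("card",fit(mc,[c0[0],c0[1],-.2],cb))
for v in mc: print(fit([v],[c0[0],c0[1],-.2],cb))
# overlay
E
```

```text
unit [(0.73, [287.7, 135.3])]
unit [(0.6, [188.4, 138.4])]
card_stand [(0.6, [280.0, 280.1]), (0.59, [246.2, 234.7])]
card_stand [(0.81, [335.9, 242.5]), (0.6, [277.1, 241.9])]
[0.64501274 0.17610631 0.125     ]
unit (array([ 0.65776911,  0.19150113, -0.11197979]), np.float64(0.08612179756164551))
(array([ 0.6558187 ,  0.19026254, -0.10674487]), np.float64(0.03517860174179077))
(array([ 0.66059639,  0.1922598 , -0.1174642 ]), np.float64(0.04222768545150757))
unit (array([ 0.65867332,  0.19207469, -0.11757116]), np.float64(0.05747014284133911))
(array([ 0.65664783,  0.19174619, -0.11705531]), np.float64(0.01975303888320923))
(array([ 0.65978028,  0.19225731, -0.11775803]), np.float64(0.029516160488128662))
[ 0.47744417 -0.25445397  0.02      ]
card (array([ 0.47606851, -0.25219562, -0.22376492]), np.float64(0.16330111026763916))
(array([ 0.47488639, -0.25044782, -0.26349986]), np.float64(0.07870101928710938))
(array([ 0.47783581, -0.25299458, -0.24858568]), np.float64(0.04048323631286621))
```

```bash
cat >> h.py <<'E'
def plan(pos,yaw,dmax=38.,amax=.11,cur=None):
    """target TCP pos, tool x down, tool y direction at world yaw (mod pi)."""
    from station import status
    o=status.get_obs(); p=np.array(o["tool_pos"]);R=Ro.from_quat(o["eef_rot"]).as_matrix()
    best=None
    for k in(0,np.pi,-np.pi):
        y=np.array([np.cos(yaw+k),np.sin(yaw+k),0]);x=np.array([0,0,-1.]);T=np.c_[x,y,np.cross(x,y)]
        rv=Ro.from_matrix(R.T@T).as_rotvec()
        if best is None or np.linalg.norm(rv)<np.linalg.norm(best): best=rv
    d=np.array(pos)-p
    n=int(max(np.ceil(np.linalg.norm(d)*1000/dmax),np.ceil(np.linalg.norm(best)/amax),1))
    print("t",round(o["time"],2),"pos",np.round(p,4),"yaw_y",round(np.arctan2(R[1,1],R[0,1]),4),"tilt",np.round(R[:2,0],4),"q",np.round(o["joint_positions"],2),"F",np.round(o["contact_force"],1),"w",round(o["gripper_width"],4))
    print("rows",n,"rot/row",np.round(best/n,4),"world d",np.round(d*1000,1))
    for i in range(n):
        Ri=R@Ro.from_rotvec(best/n*i).as_matrix(); print(i,np.round(Ri.T@d/n*1000,1))
E
python3 - <<'E'
from h import *
fs,ft,mu,a,b=pickle.load(open("m.pkl","rb"))
pu=np.array([.6587,.192,-.1176]); print(W(pu,np.array([[-.05,0,.1]])))
pc=np.array([.4765,-.2520,-.245])
ub=box(0,.25,-.125,.125,0,.125);hb=[box(-.0555,-.0445,-.055,.055,.0945,.1055)]
cb=[box(-.035,.035,-.055,.055,0,.02),box(-.0015,.0015,-.06,.06,.03,.123)]
for n,f,(x0,y0,x1,y1) in(("s",fs,(220,80,360,320)),("t",ft,(130,75,370,265))):
    k=5 if n=="t" else 4
    k=3 if n=="t" else 2.5
    im=cv2.resize(cv2.cvtColor(f["color"],cv2.COLOR_RGB2BGR),None,fx=k,fy=k,interpolation=cv2.INTER_CUBIC)
    for p,bs in((pu,[ub]+hb),(pc,cb)):
        for B in bs:
            q=((proj(f,W(p,B))+.5)*k).astype(int)
            for i in range(8):
                for j in range(i):
                    if bin(i^j).count("1")==1: cv2.line(im,tuple(map(int,q[i])),tuple(map(int,q[j])),(0,255,255),1)
    im=im[int(y0*k):int(y1*k),int(x0*k):int(x1*k)];print(im.shape)
    cv2.imwrite(f"pics/ov_{n}.png",im)
plan([.609,.198,.2],-.1176)
E
```

```text
[[0.60904535 0.19786646 0.1       ]]
(600, 350, 3)
(570, 720, 3)
t 1.0 pos [0.22   0.585  0.2274] yaw_y 1.211 tilt [-0.     -0.0001] q [-1.25  0.42 -0.01  1.61  0.    1.11 -0.05] F [-0.3 -0.   0.2] w 0.094
rows 15 rot/row [0.0886 0.     0.    ] world d [ 389.  -387.   -27.4]
0 [  1.8 -15.   33.4]
1 [  1.8 -12.   34.6]
2 [ 1.8 -8.9 35.5]
3 [ 1.8 -5.7 36.1]
4 [ 1.8 -2.5 36.5]
5 [ 1.8  0.7 36.6]
6 [ 1.8  4.  36.4]
7 [ 1.8  7.2 35.9]
8 [ 1.8 10.3 35.1]
9 [ 1.8 13.4 34. ]
10 [ 1.8 16.3 32.7]
11 [ 1.8 19.2 31.2]
12 [ 1.8 21.8 29.3]
13 [ 1.8 24.4 27.3]
14 [ 1.8 26.7 25. ]
```

View pics/ov_s.png

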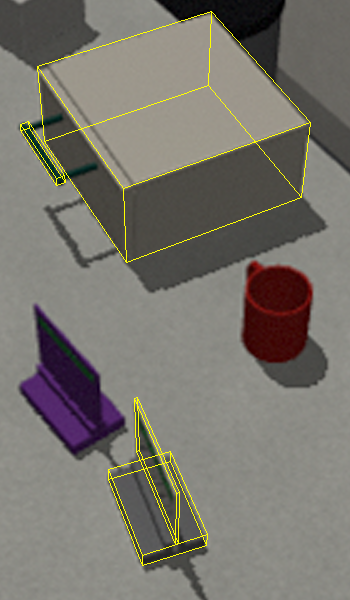

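View pics/ov_t.png

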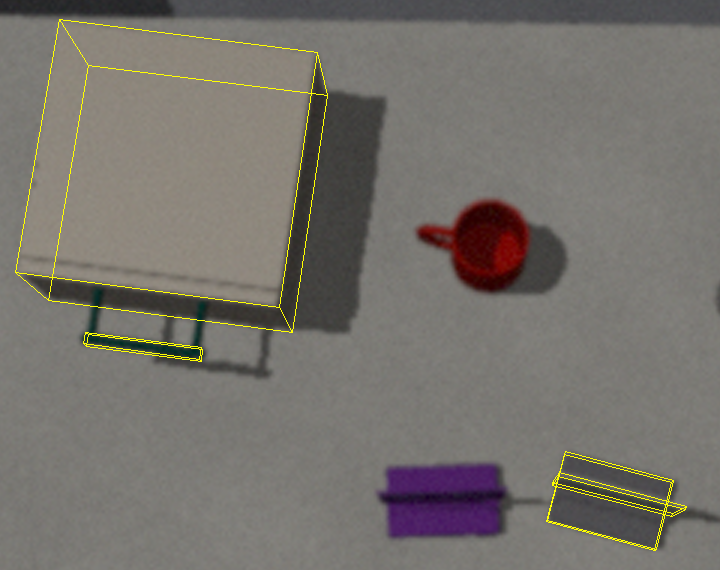

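Request:
carry_out([
  {"x":1.8,"y":-15,"z":33.4,"wx":0.0886,"hand":0.1},
  {"x":1.8,"y":-12,"z":34.6,"wx":0.0886,"hand":0.1},
  {"x":1.8,"y":-8.9,"z":35.5,"wx":0.0886,"hand":0.1},
  {"x":1.8,"y":-5.7,"z":36.1,"wx":0.0886,"hand":0.1},
  {"x":1.8,"y":-2.5,"z":36.5,"wx":0.0886,"hand":0.1},
], force=15)

```text
validation failed for argument at $.st...
```

Request:
carry_out([
  {"x":1.8,"y":0.7,"z":36.6,"wx":0.0886,"hand":0.1},
  {"x":1.8,"y":4,"z":36.4,"wx":0.0886,"hand":0.1},
  {"x":1.8,"y":7.2,"z":35.9,"wx":0.0886,"hand":0.1},
  {"x":1.8,"y":10.3,"z":35.1,"wx":0.0886,"hand":0.1},
  {"x":1.8,"y":13.4,"z":34,"wx":0.0886,"hand":0.1},
])

```text
validation failed for argument at $.st...
```

Request:
carry_out([
  {"x":1.8,"y":16.3,"z":32.7,"wx":0.0886,"hand":0.1},
  {"x":1.8,"y":19.2,"z":31.2,"wx":0.0886,"hand":0.1},
  {"x":1.8,"y":21.8,"z":29.3,"wx":0.0886,"hand":0.1},
  {"x":1.8,"y":24.4,"z":27.3,"wx":0.0886,"hand":0.1},
  {"x":1.8,"y":26.7,"z":25,"wx":0.0886,"hand":0.1},
])

```text
validation failed for argument at $.st...
```

Request:
carry_out([
  {"hand":0.1},
  {"hand":0.1},
])

```text
validation failed for argument at $.st...
```

```bash
python3 - <<'E'
from h import *
plan([.609,.198,.101],-.1176)
E
```

```text
t 1.0 pos [0.22   0.585  0.2274] yaw_y 1.211 tilt [-0.     -0.0001] q [-1.25  0.42 -0.01  1.61  0.    1.11 -0.05] F [-0.3 -0.   0.2] w 0.094
rows 15 rot/row [0.0886 0.     0.    ] world d [ 389.  -387.  -126.4]
0 [  8.4 -15.   33.4]
1 [  8.4 -12.   34.6]
2 [ 8.4 -8.9 35.5]
3 [ 8.4 -5.7 36.1]
4 [ 8.4 -2.5 36.5]
5 [ 8.4  0.7 36.6]
6 [ 8.4  4.  36.4]
7 [ 8.4  7.2 35.9]
8 [ 8.4 10.3 35.1]
9 [ 8.4 13.4 34. ]
10 [ 8.4 16.3 32.7]
11 [ 8.4 19.2 31.2]
12 [ 8.4 21.8 29.3]
13 [ 8.4 24.4 27.3]
14 [ 8.4 26.7 25. ]
```

The move was refused as malformed, and nothing moved. I'll send the rows with every key filled in.

Request:
carry_out([
  {"hand":0.1,"x":1.8,"y":-15.0,"z":33.4,"wx":0.0886,"wy":0,"wz":0},
], force=15)

```text
time: 1.08
tool_pos: [0.2409, 0.5628, 0.2255]
eef_rot: [0.154, 0.691, -0.153, 0.689]
contact_force: [-0.5, 1.3, -0.4]
gripper_width: 0.0902
```

Request:
carry_out([
  {"hand":0.1,"x":1.8,"y":-12,"z":34.6,"wx":0.0886,"wy":0,"wz":0},
  {"hand":0.1,"x":1.8,"y":-8.9,"z":35.5,"wx":0.0886,"wy":0,"wz":0},
  {"hand":0.1,"x":1.8,"y":-5.7,"z":36.1,"wx":0.0886,"wy":0,"wz":0},
  {"hand":0.1,"x":1.8,"y":-2.5,"z":36.5,"wx":0.0886,"wy":0,"wz":0},
  {"hand":0.1,"x":1.8,"y":0.7,"z":36.6,"wx":0.0886,"wy":0,"wz":0},
])

```text
time: 1.5
tool_pos: [0.3767, 0.4288, 0.2168]
eef_rot: [0.306, 0.637, -0.306, 0.637]
contact_force: [-0.3, 0.2, -1.1]
gripper_width: 0.0573
```

Request:
carry_out([
  {"hand":0.1,"x":1.8,"y":4,"z":36.4,"wx":0.0886,"wy":0,"wz":0},
  {"hand":0.1,"x":1.8,"y":7.2,"z":35.9,"wx":0.0886,"wy":0,"wz":0},
  {"hand":0.1,"x":1.8,"y":10.3,"z":35.1,"wx":0.0886,"wy":0,"wz":0},
  {"hand":0.1,"x":1.8,"y":13.4,"z":34,"wx":0.0886,"wy":0,"wz":0},
  {"hand":0.1,"x":1.8,"y":16.3,"z":32.7,"wx":0.0886,"wy":0,"wz":0},
])

```text
time: 1.92
tool_pos: [0.5065, 0.2998, 0.2078]
eef_rot: [0.439, 0.555, -0.439, 0.555]
contact_force: [0.4, 0.4, 0.4]
gripper_width: 0.0515
```

Request:
carry_out([
  {"hand":0.1,"x":1.8,"y":19.2,"z":31.2,"wx":0.0886,"wy":0,"wz":0},
  {"hand":0.1,"x":1.8,"y":21.8,"z":29.3,"wx":0.0886,"wy":0,"wz":0},
  {"hand":0.1,"x":1.8,"y":24.4,"z":27.3,"wx":0.0886,"wy":0,"wz":0},
  {"hand":0.1,"x":1.8,"y":26.7,"z":25,"wx":0.0886,"wy":0,"wz":0},
  {"hand":0.1,"x":0,"y":0,"z":0,"wx":0,"wy":0,"wz":0},
])

```text
time: 2.33
tool_pos: [0.613, 0.1912, 0.2002]
eef_rot: [-0.531, -0.465, 0.532, -0.467]
contact_force: [0.5, -0.7, 0.6]
gripper_width: 0.052
```

```bash
python3 - <<'E'
from h import *
plan([.609,.198,.101],-.1176)
E
```

```text
t 2.33 pos [0.613  0.1912 0.2002] yaw_y -0.1313 tilt [ 0.0016 -0.0032] q [-0.66  0.5   0.43  1.61 -0.22  1.08 -0.31] F [ 0.5 -0.7  0.6] w 0.052
rows 3 rot/row [-0.0046  0.001  -0.0007] world d [ -4.    6.8 -99.2]
0 [33.1 -1.7 -2.2]
1 [33.1 -1.7 -2.2]
2 [33.1 -1.6 -2.1]
```

Request:
carry_out([
  {"hand":0.0,"x":33,"y":0,"z":0,"wx":0,"wy":0,"wz":0},
  {"hand":0.0,"x":33,"y":0,"z":0,"wx":0,"wy":0,"wz":0},
  {"hand":0.0,"x":33,"y":0,"z":0,"wx":0,"wy":0,"wz":0},
  {"hand":0.0,"x":0,"y":0,"z":0,"wx":0,"wy":0,"wz":0},
  {"hand":0.0,"x":0,"y":0,"z":0,"wx":0,"wy":0,"wz":0},
])

```text
time: 2.75
tool_pos: [0.6087, 0.1977, 0.101]
eef_rot: [-0.528, -0.47, 0.529, -0.469]
contact_force: [1.0, 0.6, 0.9]
gripper_width: 0.0473
```

```bash
python3 - <<'E'
from h import *
plan([.609,.198,.101],-.1176)
E
```

```text
t 2.75 pos [0.6087 0.1977 0.101 ] yaw_y -0.1179 tilt [-0.0022 -0.0013] q [-0.64  0.61  0.38  1.68 -0.27  0.9  -0.27] F [1.  0.6 0.9] w 0.0473
rows 1 rot/row [-0.0003  0.0015  0.0021] world d [0.3 0.3 0. ]
0 [-0.   0.3 -0.3]
```

Exactly on target. I'll close on the bar.

Request:
carry_out([
  {"hand":-1,"x":0,"y":0,"z":0,"wx":0,"wy":0,"wz":0},
  {"hand":-1,"x":0,"y":0,"z":0,"wx":0,"wy":0,"wz":0},
  {"hand":-1,"x":0,"y":0,"z":0,"wx":0,"wy":0,"wz":0},
  {"hand":-1,"x":0,"y":0,"z":0,"wx":0,"wy":0,"wz":0},
  {"hand":-1,"x":0,"y":0,"z":0,"wx":0,"wy":0,"wz":0},
], force=15)

```text
time: 3.17
tool_pos: [0.6095, 0.1982, 0.1023]
eef_rot: [0.529, 0.47, -0.528, 0.47]
contact_force: [-0.6, -0.4, 0.2]
gripper_width: 0.0169
```

Request:
carry_out([
  {"hand":-1,"x":0,"y":0,"z":0,"wx":0,"wy":0,"wz":0},
  {"hand":-1,"x":0,"y":0,"z":0,"wx":0,"wy":0,"wz":0},
])

```text
time: 3.33
tool_pos: [0.6093, 0.1981, 0.1019]
eef_rot: [0.529, 0.47, -0.528, 0.47]
contact_force: [-2.6, -0.4, 6.7]
gripper_width: 0.0105
```

Request:
carry_out([
  {"hand":-1,"x":0,"y":-5,"z":0,"wx":0,"wy":0,"wz":0},
  {"hand":-1,"x":0,"y":-15,"z":0,"wx":0,"wy":0,"wz":0},
  {"hand":-1,"x":0,"y":-20,"z":0,"wx":0,"wy":0,"wz":0},
  {"hand":-1,"x":0,"y":-20,"z":0,"wx":0,"wy":0,"wz":0},
  {"hand":-1,"x":0,"y":-20,"z":0,"wx":0,"wy":0,"wz":0},
])

```text
time: 3.75
tool_pos: [0.5294, 0.2076, 0.1019]
eef_rot: [0.529, 0.469, -0.528, 0.47]
contact_force: [3.1, 1.5, 4.8]
gripper_width: 0.0105
```

Request:
carry_out([
  {"hand":-1,"x":0,"y":-20,"z":0,"wx":0,"wy":0,"wz":0},
  {"hand":-1,"x":0,"y":-20,"z":0,"wx":0,"wy":0,"wz":0},
  {"hand":-1,"x":0,"y":-20,"z":0,"wx":0,"wy":0,"wz":0},
  {"hand":-1,"x":0,"y":-12,"z":0,"wx":0,"wy":0,"wz":0},
  {"hand":-1,"x":0,"y":-6,"z":0,"wx":0,"wy":0,"wz":0},
])

```text
time: 4.17
tool_pos: [0.451, 0.2168, 0.1019]
eef_rot: [0.529, 0.47, -0.528, 0.47]
contact_force: [1.3, -1.3, 3.3]
gripper_width: 0.0105
```

Request:
carry_out([
  {"hand":-1,"x":0,"y":0,"z":0,"wx":0,"wy":0,"wz":0},
  {"hand":-1,"x":0,"y":0,"z":0,"wx":0,"wy":0,"wz":0},
])

```text
time: 4.33
tool_pos: [0.4518, 0.2167, 0.1019]
eef_rot: [0.529, 0.47, -0.528, 0.47]
contact_force: [-1.2, -1.1, 7.3]
gripper_width: 0.0103
```

```bash
python3 - <<'E'
from h import *
plan([.609,.198,.101],-.1176)
from station import eyes
for n in ("side","top"):
    f=eyes.grab_frame(n); cv2.imwrite(f"pics/{n}1.png",cv2.cvtColor(f["color"],cv2.COLOR_RGB2BGR)); pickle.dump(f,open(f"{n}1.pkl","wb"))
E
```

```text
t 4.33 pos [0.4518 0.2167 0.1019] yaw_y -0.1175 tilt [0.0001 0.0003] q [-0.84  0.39  0.4   2.04 -0.22  0.75 -0.43] F [-1.2 -1.1  7.3] w 0.0103
rows 5 rot/row [ 0.     -0.0001 -0.    ] world d [157.2 -18.7  -0.9]
0 [ 0.2 31.7  0. ]
1 [ 0.2 31.7  0. ]
2 [ 0.2 31.7  0. ]
3 [ 0.2 31.7  0. ]
4 [ 0.2 31.7  0. ]
```

View pics/top1.png

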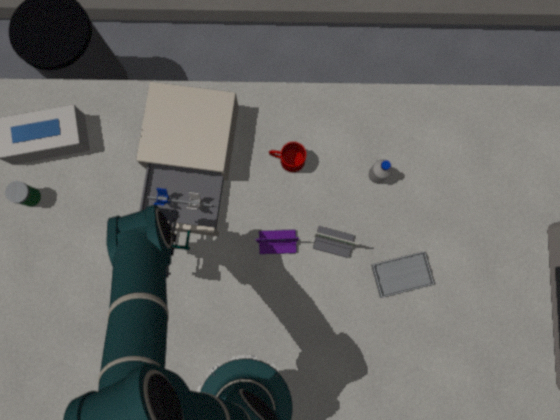

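View pics/side1.png

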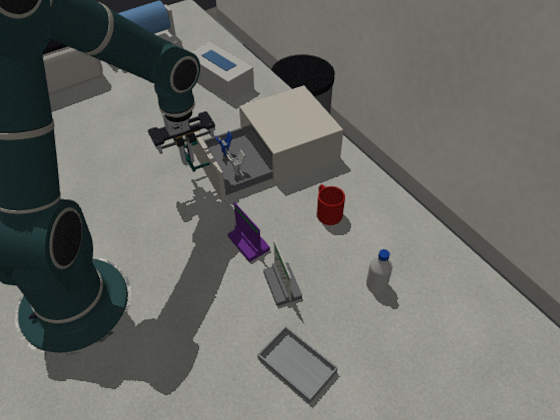

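The drawer is about 0.158 m out. The blue clip is at top (161,197) and the white one at (190,200). I'll let go of the bar and lift away.

Request:
carry_out([
  {"hand":-0.1,"x":0,"y":0,"z":0,"wx":0,"wy":0,"wz":0},
  {"hand":-0.1,"x":0,"y":0,"z":0,"wx":0,"wy":0,"wz":0},
  {"hand":-0.1,"x":0,"y":0,"z":0,"wx":0,"wy":0,"wz":0},
  {"hand":-0.1,"x":0,"y":0,"z":0,"wx":0,"wy":0,"wz":0},
])

```text
time: 4.77
tool_pos: [0.4522, 0.2166, 0.1014]
eef_rot: [-0.529, -0.47, 0.529, -0.47]
contact_force: [0.9, -0.3, -0.1]
gripper_width: 0.0334
```

Request:
carry_out([
  {"hand":-0.1,"x":-20,"y":0,"z":0,"wx":0,"wy":0,"wz":0},
  {"hand":-0.1,"x":-35,"y":0,"z":0,"wx":0,"wy":0,"wz":0},
  {"hand":0,"x":-35,"y":0,"z":0,"wx":0,"wy":0,"wz":0},
  {"hand":0.4,"x":-20,"y":-30,"z":0,"wx":0,"wy":0,"wz":0},
  {"hand":0.4,"x":0,"y":-30,"z":0,"wx":0,"wy":0,"wz":0},
])

```text
time: 5.18
tool_pos: [0.3942, 0.224, 0.2149]
eef_rot: [0.531, 0.469, -0.527, 0.469]
contact_force: [0.0, -0.0, 0.0]
gripper_width: 0.0571
```

```bash
python3 - <<'E'
from h import *
plan([.609,.198,.101],-.1176)
from station import eyes
F=[]
for n in ("side","top"):
    f=eyes.grab_frame(n); F.append(f); im=cv2.cvtColor(f["color"],cv2.COLOR_RGB2BGR); pickle.dump(f,open(f"{n}2.pkl","wb"))
    a=(190,90,330,210) if n=="side" else (120,140,260,260)
    cv2.imwrite(f"pics/{n}2.png",cv2.resize(im[a[1]:a[3],a[0]:a[2]],None,fx=5,fy=5,interpolation=cv2.INTER_CUBIC))
C={}
for q in("clip_blue","clip_white","rail","clip_blue_mouth"):
    for f in F:
        for d in eyes.cut_out(f,q)[:3]: print(q,f["shot"],d["conf"],d["at"],d["pixels"].sum())
pu=np.array([.6587,.192,-.1176])
for yy in(-.095,0,.095):
  P=W(pu,np.array([[-.158+.085,yy,.05]]));print(P,[proj(f,P) for f in F])
E
```

```text
t 5.18 pos [0.3942 0.224  0.2149] yaw_y -0.1202 tilt [0.0045 0.0029] q [-0.98  0.12  0.43  2.05 -0.06  0.98 -0.64] F [ 0. -0.  0.] w 0.0571
rows 7 rot/row [-0.0004 -0.0005 -0.0006] world d [ 214.8  -26.  -113.9]
0 [16.4 30.8  0.1]
1 [16.4 30.9  0.1]
2 [16.4 30.9  0.1]
3 [16.3 30.9  0.1]
4 [16.3 30.9  0.1]
5 [16.3 30.9  0.1]
6 [16.3 30.9  0.1]
clip_blue 7 0.71 [225.0, 143.1] 141
clip_blue 7 0.6 [228.2, 138.5] 61
clip_blue 8 0.53 [161.1, 192.2] 101
clip_blue 8 0.44 [162.7, 193.0] 198
clip_white 7 0.77 [238.3, 161.3] 168
clip_white 8 0.7 [195.0, 202.0] 181
clip_white 8 0.31 [291.0, 156.2] 757
rail 7 0.83 [231.8, 156.1] 3673
rail 8 0.6 [178.1, 200.4] 4854
clip_blue_mouth 7 0.52 [282.5, 281.9] 1209
clip_blue_mouth 8 0.55 [164.3, 196.3] 186
clip_blue_mouth 8 0.47 [165.8, 192.1] 91
[[0.57505794 0.10622118 0.05      ]] [array([[243.31753248, 174.57700096]]), array([[211.4776037 , 205.04904536]])]
[[0.5862042  0.20056503 0.05      ]] [array([[230.79512034, 155.02185152]]), array([[179.33431383, 200.83316903]])]
[[0.59735047 0.29490887 0.05      ]] [array([[219.10780249, 136.77079537]]), array([[147.26475413, 196.62696305]])]
```

View pics/top2.png

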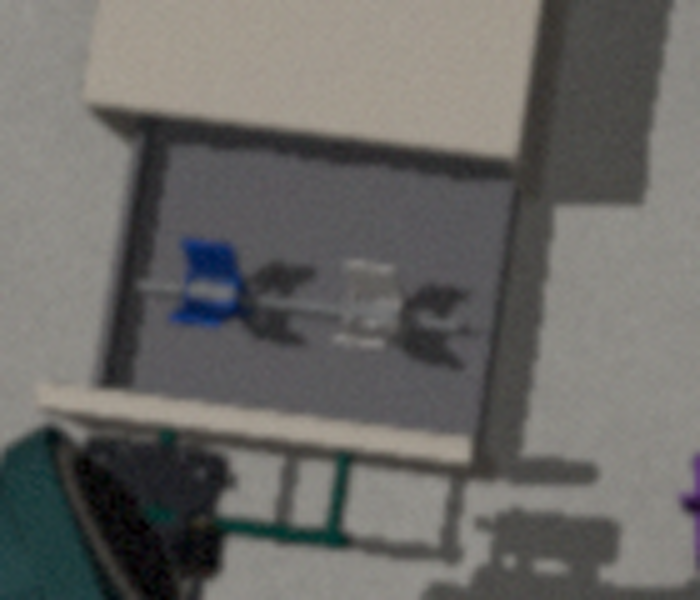

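View pics/side2.png

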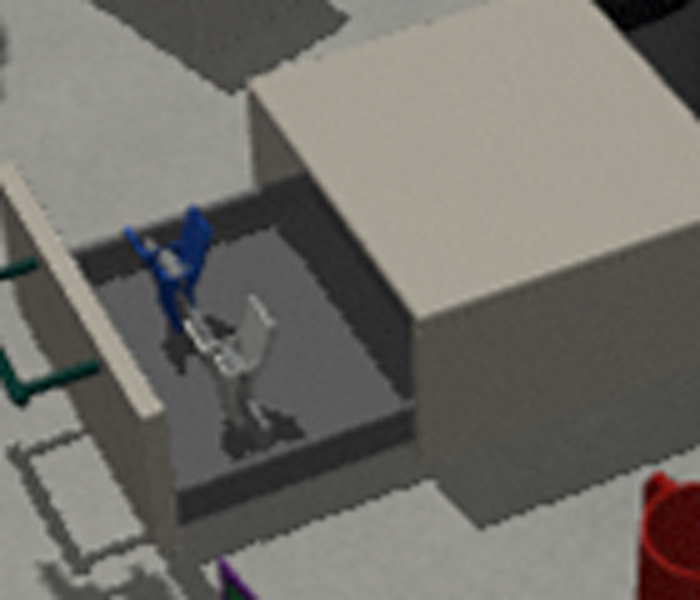

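```bash
cat >> h.py <<'E'
pu=np.array([.6587,.192,-.1176])
def inU(P,p=pu): 
    d=np.array(P)[:2]-p[:2];c,s=np.cos(p[2]),np.sin(p[2]); return np.array([c*d[0]+s*d[1],-s*d[0]+c*d[1]])
E
python3 - <<'E'
from h import *
fs=pickle.load(open("side2.pkl","rb"));ft=pickle.load(open("top2.pkl","rb"))
a=(224.6-.4,142.4-.4);b=(162.4-.4,198-.4)
X,e=tri(fs,a,ft,b);print(X,e,inU(X))
for f,u in((fs,a),(ft,b)): P=back(f,u,.066);print(P,inU(P))
# blue lever extents
for n,f,r in(("s",fs,(205,125,240,165)),("t",ft,(145,180,175,210))):
    hsv=cv2.cvtColor(f["color"],cv2.COLOR_RGB2HSV); m=((hsv[...,0]>100)&(hsv[...,0]<130)&(hsv[...,1]>110)); k=np.zeros_like(m);k[r[1]:r[3],r[0]:r[2]]=1;m&=k
    vs,us=np.nonzero(m);print(n,m.sum(),us.min(),us.max(),vs.min(),vs.max())
    if n=="t":
        U=np.array([inU(back(f,(u,v),.09)) for u,v in zip(us,vs)]);print(np.percentile(U,[1,10,50,90,99],axis=0))
Y=inU(X)[1]
for yy in (Y,):
  # overlay model: lever tops, coil, jaws
  for n,f,a4 in(("side",fs,(190,90,330,210)),("top",ft,(120,140,260,260))):
    im=cv2.imread(f"pics/{n}2.png")
    def L(P,Q):
        q=((proj(f,W(pu,np.array([P,Q])))+.5-np.array(a4[:2]))*5).astype(int); cv2.line(im,tuple(map(int,q[0])),tuple(map(int,q[1])),(0,255,255),1)
    x0=-.073
    L((x0-.0235,yy-.015,.1),(x0-.0235,yy+.015,.1));L((x0+.0235,yy-.015,.1),(x0+.0235,yy+.015,.1));L((x0,yy-.015,.067),(x0,yy+.015,.067));L((x0,-.095,.05),(x0,.095,.05))
    cv2.imwrite(f"pics/ov2{n}.png",im)
E
```

```text
[0.59204658 0.24846668 0.06524054] [np.float64(0.0005847608683755894), np.float64(0.0005847608683757015)] [-0.07281823  0.04825628]
[0.5911257  0.24786668 0.066     ] [-0.07366236  0.04755238]
[0.59247333 0.24809411 0.066     ] [-0.07235072  0.04793636]
s 138 215 232 131 156
t 141 154 169 188 204
[[-0.09552112  0.02336446]
 [-0.09170894  0.02971131]
 [-0.06891898  0.04386805]
 [-0.05275213  0.05657161]
 [-0.04904674  0.06064075]]
```

View pics/ov2top.png

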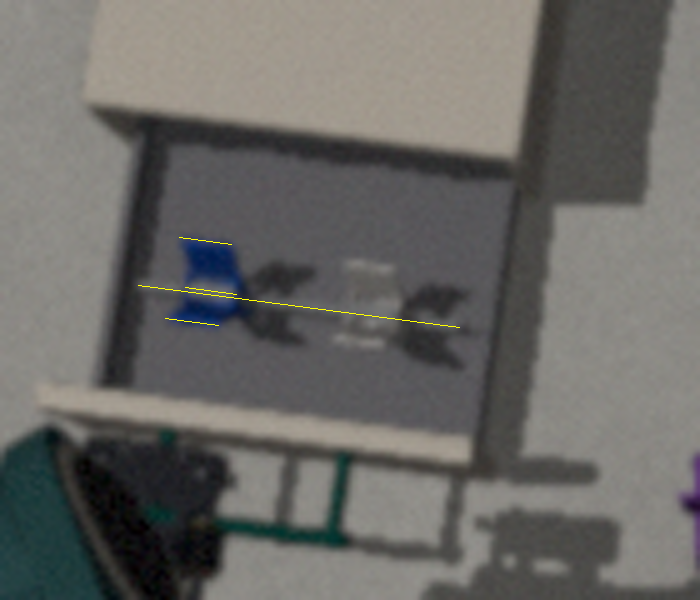

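View pics/ov2side.png

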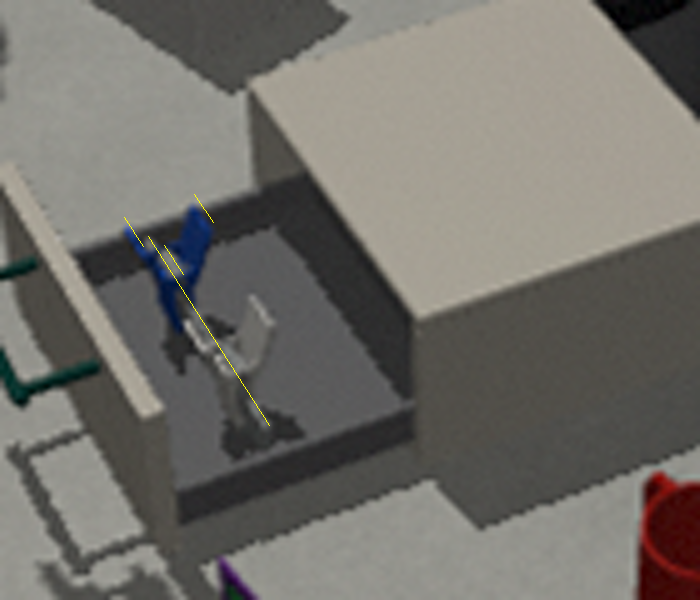

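```bash
python3 - <<'E'
from h import *
plan([.5917,.2467,.2],-.1176)
E
```

```text
t 5.68 pos [0.3932 0.2234 0.2111] yaw_y -0.1188 tilt [-0.0003 -0.0009] q [-0.98  0.13  0.43  2.05 -0.06  0.97 -0.64] F [ 0.1 -0.1  0.9] w 0.0657
rows 6 rot/row [-0.0002  0.0002  0.    ] world d [198.5  23.3 -11.1]
0 [ 1.8 32.4 -7.8]
1 [ 1.8 32.4 -7.8]
2 [ 1.8 32.4 -7.8]
3 [ 1.8 32.4 -7.8]
4 [ 1.8 32.4 -7.8]
5 [ 1.9 32.4 -7.8]
```

Request:
carry_out([
  {"hand":0.45,"x":1.8,"y":32.4,"z":-7.8,"wx":0,"wy":0,"wz":0},
  {"hand":0.45,"x":1.8,"y":32.4,"z":-7.8,"wx":0,"wy":0,"wz":0},
  {"hand":0.45,"x":1.8,"y":32.4,"z":-7.8,"wx":0,"wy":0,"wz":0},
  {"hand":0.45,"x":1.8,"y":32.4,"z":-7.8,"wx":0,"wy":0,"wz":0},
  {"hand":0.45,"x":1.8,"y":32.4,"z":-7.8,"wx":0,"wy":0,"wz":0},
])

```text
time: 6.1
tool_pos: [0.56, 0.2432, 0.2017]
eef_rot: [-0.528, -0.47, 0.529, -0.47]
contact_force: [-0.4, 0.9, -0.0]
gripper_width: 0.0681
```

Request:
carry_out([
  {"hand":0.45,"x":1.9,"y":32.4,"z":-7.8,"wx":0,"wy":0,"wz":0},
  {"hand":0.45,"x":25,"y":0,"z":0,"wx":0,"wy":0,"wz":0},
  {"hand":0.45,"x":25,"y":0,"z":0,"wx":0,"wy":0,"wz":0},
  {"hand":0.45,"x":0,"y":0,"z":0,"wx":0,"wy":0,"wz":0},
  {"hand":0.45,"x":0,"y":0,"z":0,"wx":0,"wy":0,"wz":0},
])

```text
time: 6.52
tool_pos: [0.5909, 0.2467, 0.1497]
eef_rot: [-0.528, -0.47, 0.53, -0.469]
contact_force: [1.0, -0.3, 0.8]
gripper_width: 0.0677
```

```bash
python3 - <<'E'
from h import *
plan([.5917,.2467,.087],-.1176)
from station import eyes
for n in ("side","top"):
    f=eyes.grab_frame(n); im=cv2.cvtColor(f["color"],cv2.COLOR_RGB2BGR); pickle.dump(f,open(f"{n}3.pkl","wb"))
    a=(180,80,320,200) if n=="side" else (120,140,260,260)
    cv2.imwrite(f"pics/{n}3.png",cv2.resize(im[a[1]:a[3],a[0]:a[2]],None,fx=5,fy=5,interpolation=cv2.INTER_CUBIC))
E
```

```text
t 6.52 pos [0.5909 0.2467 0.1497] yaw_y -0.1185 tilt [-0.0023 -0.0017] q [-0.75  0.56  0.43  1.65 -0.26  0.99 -0.36] F [ 1.  -0.3  0.8] w 0.0677
rows 2 rot/row [-0.0004  0.001   0.001 ] world d [  0.8   0.  -62.7]
0 [31.3  0.5 -0.1]
1 [31.3  0.4 -0.1]
```

View pics/side3.png

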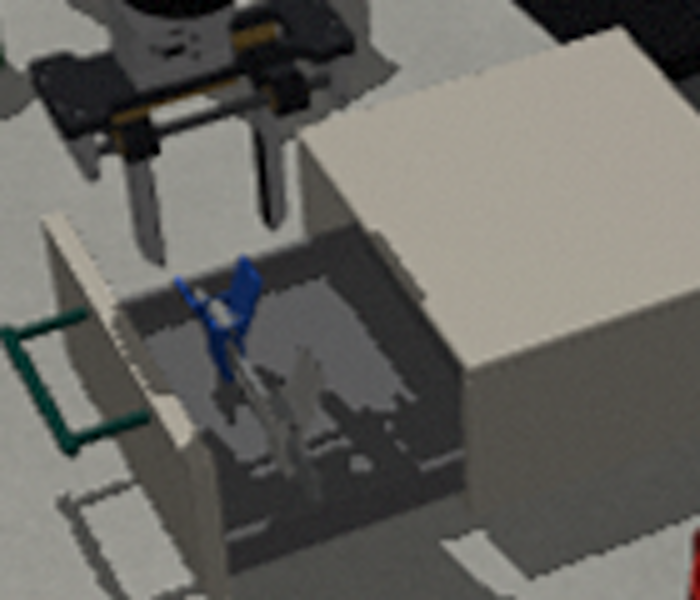

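View pics/top3.png

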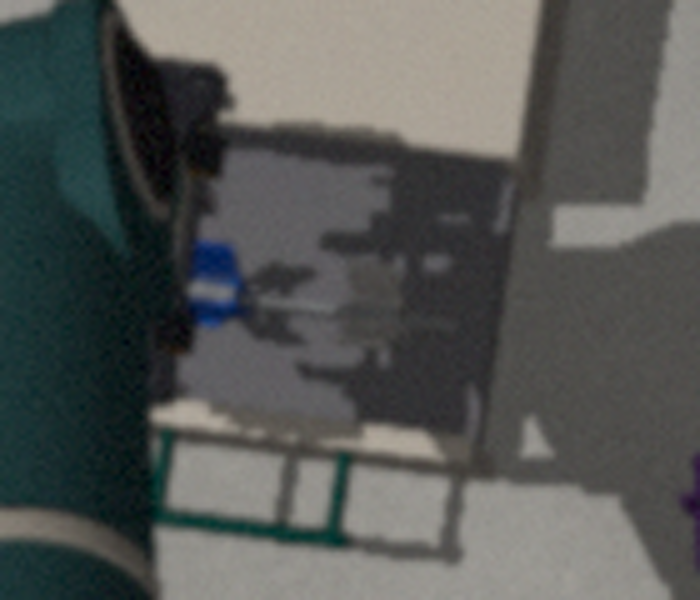

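Fingers straddle the clip in the side view, so I'll descend.

Request:
carry_out([
  {"hand":0.45,"x":25,"y":0,"z":0,"wx":0,"wy":0,"wz":0},
  {"hand":0.45,"x":25,"y":0,"z":0,"wx":0,"wy":0,"wz":0},
  {"hand":0.45,"x":13,"y":0,"z":0,"wx":0,"wy":0,"wz":0},
  {"hand":0.45,"x":0,"y":0,"z":0,"wx":0,"wy":0,"wz":0},
  {"hand":0.45,"x":0,"y":0,"z":0,"wx":0,"wy":0,"wz":0},
])

```text
time: 7.03
tool_pos: [0.5917, 0.2474, 0.0886]
eef_rot: [0.529, 0.47, -0.528, 0.47]
contact_force: [0.5, -0.6, 0.4]
gripper_width: 0.0683
```

```bash
python3 - <<'E'
from h import *
plan([.5917,.2467,.087],-.1176)
from station import eyes
for n in ("side",):
    f=eyes.grab_frame(n); im=cv2.cvtColor(f["color"],cv2.COLOR_RGB2BGR); pickle.dump(f,open(f"{n}4.pkl","wb"))
    a=(180,80,320,200) if n=="side" else (120,140,260,260)
    cv2.imwrite(f"pics/{n}4.png",cv2.resize(im[a[1]:a[3],a[0]:a[2]],None,fx=5,fy=5,interpolation=cv2.INTER_CUBIC))
E
```

```text
t 7.03 pos [0.5917 0.2474 0.0886] yaw_y -0.1179 tilt [0.0005 0.0001] q [-0.73  0.63  0.4   1.69 -0.3   0.88 -0.33] F [ 0.5 -0.6  0.4] w 0.0683
rows 1 rot/row [-0.0003 -0.0001 -0.0005] world d [ 0.  -0.7 -1.6]
0 [1.6 0.1 0.7]
```

View pics/side4.png

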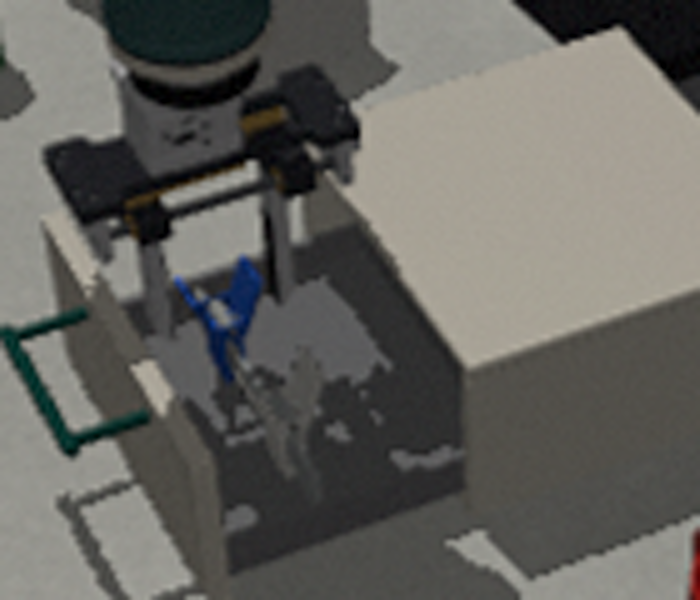

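```bash
python3 - <<'E'
from h import *
f=pickle.load(open("side4.pkl","rb"))
T=np.array([.5917,.2470,0]);c,s=np.cos(.1176),-np.sin(.1176)
def pr(dx,dy,z): 
    P=T+[c*dx-s*dy,s*dx+c*dy,z]; print((dx,dy,z),((proj(f,[P])+.5-[180,80])*5)[0])
pr(0,0,.067)
for dx in(-.034,.034):
  for dy in(-.008,.008): pr(dx,dy,.0665)
for dx in(-.0235,.0235):
  for dy in(-.015,.015): pr(dx,dy,.1)
E
```

```text
(0, 0, 0.067) [224.84012668 311.73219442]
(-0.034, -0.008, 0.0665) [179.32217838 337.13844381]
(-0.034, 0.008, 0.0665) [169.65043412 321.57302901]
(0.034, -0.008, 0.0665) [279.8603743  303.13977739]
(0.034, 0.008, 0.0665) [269.72416114 287.94441423]
(-0.0235, -0.015, 0.1) [194.01552045 298.00615399]
(-0.0235, 0.015, 0.1) [175.51114702 268.91313115]
(0.0235, -0.015, 0.1) [264.79557555 274.3446709 ]
(0.0235, 0.015, 0.1) [245.66917333 245.73943423]
```

Request:
carry_out([
  {"hand":-0.2,"x":0,"y":0,"z":0,"wx":0,"wy":0,"wz":0},
  {"hand":-0.2,"x":0,"y":0,"z":0,"wx":0,"wy":0,"wz":0},
  {"hand":-0.2,"x":0,"y":0,"z":0,"wx":0,"wy":0,"wz":0},
  {"hand":-1,"x":0,"y":0,"z":0,"wx":0,"wy":0,"wz":0},
  {"hand":-1,"x":0,"y":0,"z":0,"wx":0,"wy":0,"wz":0},
], force=25)

```text
time: 7.5
tool_pos: [0.5933, 0.2476, 0.0899]
eef_rot: [0.53, 0.469, -0.527, 0.47]
contact_force: [-0.2, -1.8, 31.3]
gripper_width: 0.0387
```

Request:
carry_out([
  {"hand":-1,"x":0,"y":0,"z":0,"wx":0,"wy":0,"wz":0},
  {"hand":-1,"x":0,"y":0,"z":0,"wx":0,"wy":0,"wz":0},
  {"hand":-1,"x":0,"y":0,"z":0,"wx":0,"wy":0,"wz":0},
  {"hand":-1,"x":0,"y":0,"z":0,"wx":0,"wy":0,"wz":0},
])

```text
time: 7.83
tool_pos: [0.5924, 0.2475, 0.0889]
eef_rot: [0.529, 0.469, -0.528, 0.47]
contact_force: [0.7, -0.0, 10.8]
gripper_width: 0.0239
```

```bash
python3 - <<'E'
from h import *
plan([.5917,.2467,.087],-.1176)
from station import eyes
for n in ("side",):
    f=eyes.grab_frame(n); im=cv2.cvtColor(f["color"],cv2.COLOR_RGB2BGR); pickle.dump(f,open(f"{n}5.pkl","wb"))
    a=(180,80,320,200) if n=="side" else (120,140,260,260)
    cv2.imwrite(f"pics/{n}5.png",cv2.resize(im[a[1]:a[3],a[0]:a[2]],None,fx=5,fy=5,interpolation=cv2.INTER_CUBIC))
E
```

```text
t 7.83 pos [0.5924 0.2475 0.0889] yaw_y -0.1181 tilt [0.0024 0.0009] q [-0.73  0.63  0.4   1.69 -0.3   0.88 -0.33] F [ 0.7 -0.  10.8] w 0.0239
rows 1 rot/row [-0.0005 -0.0012 -0.0022] world d [-0.7 -0.8 -1.9]
0 [ 1.9 -0.6  0.9]
```

View pics/side5.png

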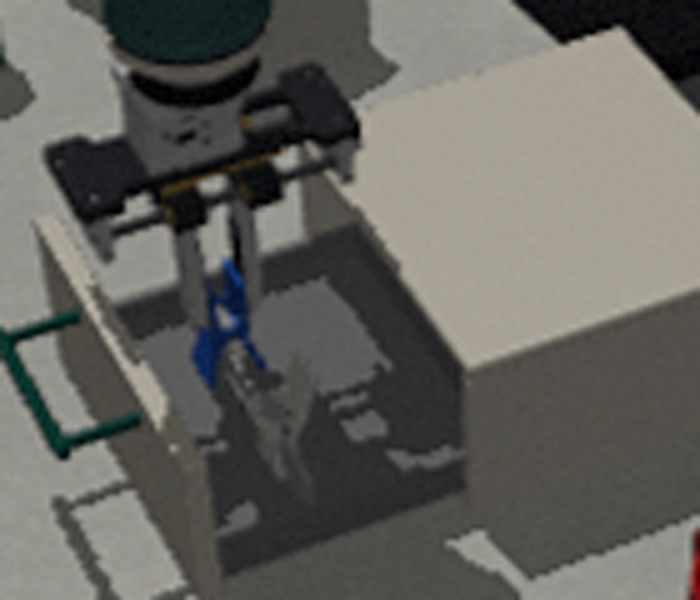

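Width is 23.9 mm, so the clip is at its stops with the jaws visibly spread. Next is lifting straight up.

Request:
carry_out([
  {"hand":-1,"x":-5,"y":0,"z":0,"wx":0,"wy":0,"wz":0},
  {"hand":-1,"x":-10,"y":0,"z":0,"wx":0,"wy":0,"wz":0},
  {"hand":-1,"x":-15,"y":0,"z":0,"wx":0,"wy":0,"wz":0},
  {"hand":-1,"x":-20,"y":0,"z":0,"wx":0,"wy":0,"wz":0},
  {"hand":-1,"x":-20,"y":0,"z":0,"wx":0,"wy":0,"wz":0},
])

```text
time: 8.3
tool_pos: [0.5911, 0.2471, 0.1589]
eef_rot: [-0.528, -0.47, 0.529, -0.47]
contact_force: [0.2, 0.0, -0.6]
gripper_width: 0.0239
```

Request:
carry_out([
  {"hand":-1,"x":-20,"y":0,"z":0,"wx":0,"wy":0,"wz":0},
  {"hand":-1,"x":-20,"y":0,"z":0,"wx":0,"wy":0,"wz":0},
  {"hand":-1,"x":-20,"y":0,"z":0,"wx":0,"wy":0,"wz":0},
  {"hand":-1,"x":-20,"y":0,"z":0,"wx":0,"wy":0,"wz":0},
  {"hand":-1,"x":-10,"y":0,"z":0,"wx":0,"wy":0,"wz":0},
])

```text
time: 8.72
tool_pos: [0.5919, 0.2473, 0.2508]
eef_rot: [0.53, 0.469, -0.528, 0.47]
contact_force: [-0.7, -0.1, -0.4]
gripper_width: 0.0236
```

```bash
python3 - <<'E'
from h import *
from station import eyes
F={}
for n in ("side","top"):
    f=eyes.grab_frame(n); F[n]=f;im=cv2.cvtColor(f["color"],cv2.COLOR_RGB2BGR); pickle.dump(f,open(f"{n}6.pkl","wb"))
    a=(160,50,320,200) if n=="side" else (120,140,260,260)
    cv2.imwrite(f"pics/{n}6.png",cv2.resize(im[a[1]:a[3],a[0]:a[2]],None,fx=4.5,fy=4.5,interpolation=cv2.INTER_CUBIC))
# card masks
V=[]
for n in F:
    L=[d for d in eyes.cut_out(F[n],"card_stand") if d["conf"]>.3]; d=max(L,key=lambda d:d["at"][0]); print(n,d["conf"],d["at"],d["pixels"].sum());V.append(d["pixels"])
pickle.dump(V,open("cardm6.pkl","wb"))
for n in("side","top"):
    a=(255,225,315,315) if n=="side" else (305,215,385,265)
    im=cv2.cvtColor(F[n]["color"],cv2.COLOR_RGB2BGR)
    cv2.imwrite(f"pics/card6{n}.png",cv2.resize(im[a[1]:a[3],a[0]:a[2]],None,fx=6.5,fy=6.5,interpolation=cv2.INTER_CUBIC))
plan([.4765,-.252,.3],-.245)
E
```

```text
side 0.72 [282.9, 280.5] 1229
top 0.53 [380.6, 171.5] 404
t 8.92 pos [0.5909 0.2472 0.2469] yaw_y -0.1179 tilt [-0.0007 -0.0003] q [-0.77  0.46  0.46  1.56 -0.21  1.17 -0.39] F [-0.  -0.2 -0.2] w 0.0235
rows 14 rot/row [0.0091 0.     0.    ] world d [-114.4 -499.2   53.1]
0 [-3.8 -3.9 36.4]
1 [-3.8 -3.6 36.4]
2 [-3.8 -3.3 36.4]
3 [-3.8 -2.9 36.5]
4 [-3.8 -2.6 36.5]
5 [-3.8 -2.3 36.5]
6 [-3.8 -1.9 36.5]
7 [-3.8 -1.6 36.5]
8 [-3.8 -1.3 36.6]
9 [-3.8 -0.9 36.6]
10 [-3.8 -0.6 36.6]
11 [-3.8 -0.3 36.6]
12 [-3.8  0.1 36.6]
13 [-3.8  0.4 36.6]
```

View pics/side6.png

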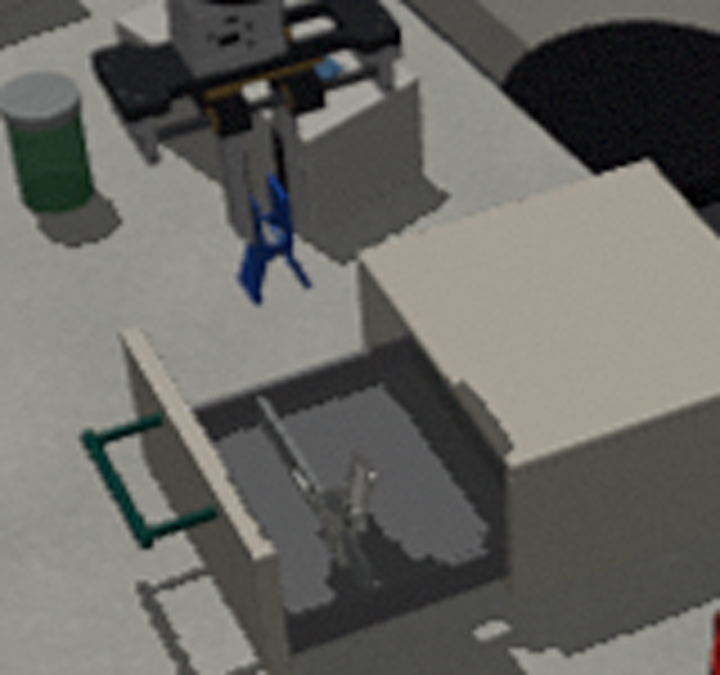

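View pics/card6side.png

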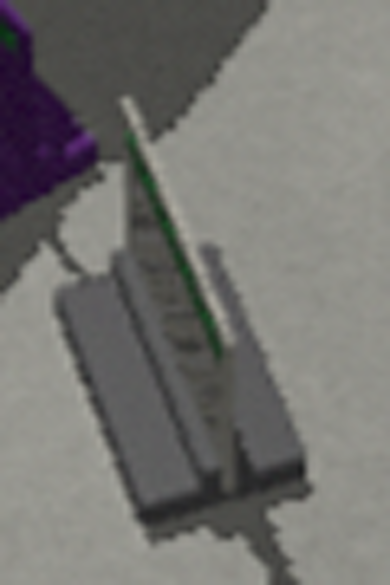

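View pics/card6top.png

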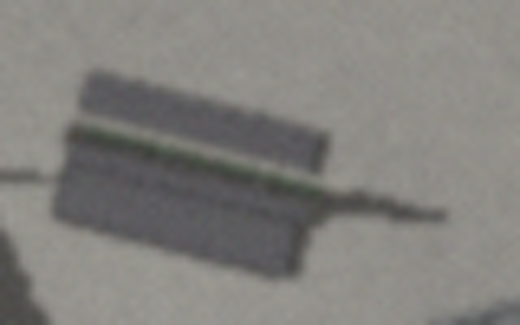

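```bash
python3 - <<'E'
from h import *
fs=pickle.load(open("side6.pkl","rb"));ft=pickle.load(open("top6.pkl","rb"))
for f in(fs,ft): print("cam",-np.array(f["R"]).T@f["t"])
for pc,tag in((np.array([.4765,-.2520,-.245]),"a"),):
  cb=[box(-.035,.035,-.055,.055,0,.02),box(-.0015,.0015,-.06,.06,.03,.123)]
  for n,f,a in(("s",fs,(255,225,315,315)),("t",ft,(305,215,385,265))):
    k=6.5 if n=="s" else 9
    im=cv2.resize(cv2.cvtColor(f["color"],cv2.COLOR_RGB2BGR)[a[1]:a[3],a[0]:a[2]],None,fx=k,fy=k,interpolation=cv2.INTER_CUBIC)
    im=cv2.convertScaleAbs(im,alpha=1.6)
    for B in cb:
        q=(((proj(f,W(pc,B))+.5)-a[:2])*k*16).astype(int)
        for i in range(8):
            for j in range(i):
                if bin(i^j).count("1")==1: cv2.line(im,tuple(map(int,q[i])),tuple(map(int,q[j])),(0,255,255),1,cv2.LINE_AA,4)
    cv2.imwrite(f"pics/cov{tag}{n}.png",im)
for u in((274.2,240.1),(290.7,276.5)): print(back(fs,(u[0]-.5,u[1]-.5),.123))
E
```

```text
cam [ 0.07133957 -0.87045949  1.16766537]
cam [ 0.34462976 -0.09255431  1.5940391 ]
[ 0.48866812 -0.19585923  0.123     ]
[ 0.46224657 -0.30842447  0.123     ]
```

View pics/covas.png

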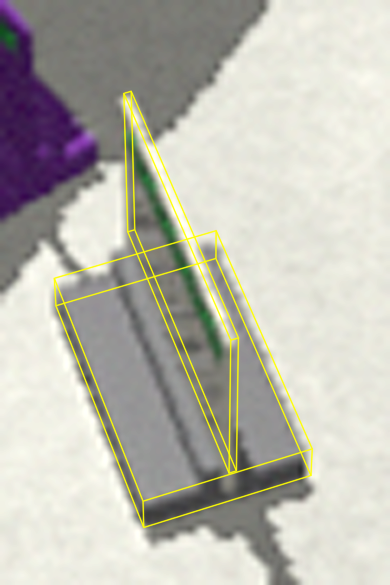

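View pics/covat.png

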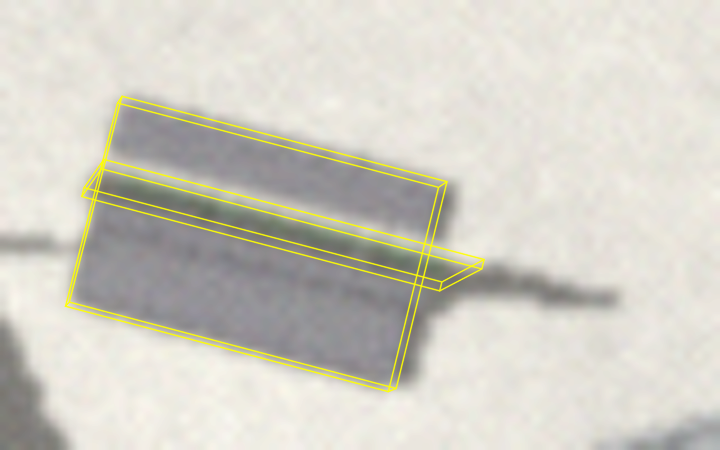

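```bash
python3 - <<'E'
from h import *
fs=pickle.load(open("side6.pkl","rb"));ft=pickle.load(open("top6.pkl","rb"))
gt=ft["color"].astype(float).mean(2)
# top: back-top edge: gray->white going down rows, cols 318..350
pts=[]
for u in range(319,351):
    r0=int(round(215+ (165+ (u-305-11)*9*.245)/9)); col=cv2.GaussianBlur(gt,(3,3),0.7)[r0-5:r0+7,u]
    g=np.diff(col); i=int(np.argmax(g[1:-1]))+1
    d=g[i-1]-2*g[i]+g[i+1]; o=.5*(g[i-1]-g[i+1])/d if d else 0
    pts.append((u,r0-5+i+.5+o))
pts=np.array(pts);
P=np.array([back(ft,p,.123) for p in pts]); 
l=cv2.fitLine(P[:,:2].astype(np.float32),cv2.DIST_HUBER,0,.001,.001).ravel();print("top backedge",l,"yaw",np.arctan2(l[0],-l[1]) if l[1]<0 else np.arctan2(-l[0],l[1]))
res=(P[:,0]-l[2])*l[1]-(P[:,1]-l[3])*l[0];print(np.round(res*1000,1))
print("x of line at y=-.252:",l[2]+l[0]/l[1]*(-.252-l[3]))
# green in both
for n,f,a in(("s",fs,(268,238,296,290)),("t",ft,(308,225,362,255))):
    c=f["color"].astype(float); G=c[...,1]-(c[...,0]+c[...,2])/2; G=G[a[1]:a[3],a[0]:a[2]]
    vs,us=np.nonzero(G>8); w=G[vs,us]; Q=np.array([back(f,(u+a[0],v+a[1]),.115) for u,v in zip(us,vs)])
    l=cv2.fitLine(Q[:,:2].astype(np.float32),cv2.DIST_HUBER,0,.001,.001).ravel()
    l=l if l[1]>0 else l*[-1,-1,1,1]
    t=(Q[:,:2]-l[2:])@l[:2]
    print(n,len(us),"yaw",-np.arctan2(l[0],l[1]),"x@-.252 (z=.115)",l[2]+l[0]/l[1]*(-.252-l[3]),"ends",np.percentile(t,[2,98]),"ctr",l[2:]+l[:2]*np.mean(np.percentile(t,[2,98])))
E
```

```text
top backedge [ 0.24347952  0.96990603  0.48306096 -0.2452341 ] yaw -0.24595174
[-0.2 -0.2 -0.   0.1  0.2 -0.1  0.1  0.2  0.2  0.   0.  -0.  -0.2 -0.1
  0.1  0.1 -0.2 -0.2 -0.   0.1 -0.1  0.2  0.2 -0.1 -0.1 -0.  -0.1  0.
  0.1  0.1  0.2 -0.2]
x of line at y=-.252: 0.4813625
s 71 yaw -0.25112912 x@-.252 (z=.115) 0.47106257 ends [-0.05246634  0.05119457] ctr [ 0.46974802 -0.25712402]
t 17 yaw -0.2529245 x@-.252 (z=.115) 0.47428685 ends [-0.03177016  0.05181955] ctr [ 0.47321665 -0.25614067]
```

```bash
python3 - <<'E'
from h import *
plan([.4775,-.2535,.25],-.247,dmax=34)
E
```

```text
t 8.92 pos [0.5909 0.2472 0.2469] yaw_y -0.1179 tilt [-0.0007 -0.0003] q [-0.77  0.46  0.46  1.56 -0.21  1.17 -0.39] F [-0.  -0.2 -0.2] w 0.0235
rows 16 rot/row [0.0081 0.     0.    ] world d [-113.4 -500.7    3.1]
0 [-0.2 -3.4 31.9]
1 [-0.2 -3.1 31.9]
2 [-0.2 -2.8 32. ]
3 [-0.2 -2.6 32. ]
4 [-0.2 -2.3 32. ]
5 [-0.2 -2.1 32. ]
6 [-0.2 -1.8 32. ]
7 [-0.2 -1.6 32.1]
8 [-0.2 -1.3 32.1]
9 [-0.2 -1.  32.1]
10 [-0.2 -0.8 32.1]
11 [-0.2 -0.5 32.1]
12 [-0.2 -0.3 32.1]
13 [-0.2  0.  32.1]
14 [-0.2  0.3 32.1]
15 [-0.2  0.5 32.1]
```

Request:
carry_out([
  {"hand":-1,"x":-0.2,"y":-1.7,"z":16,"wx":0,"wy":0,"wz":0},
  {"hand":-1,"x":-0.2,"y":-3.2,"z":31.9,"wx":0.008,"wy":0,"wz":0},
  {"hand":-1,"x":-0.2,"y":-2.8,"z":32,"wx":0.008,"wy":0,"wz":0},
  {"hand":-1,"x":-0.2,"y":-2.6,"z":32,"wx":0.008,"wy":0,"wz":0},
  {"hand":-1,"x":-0.2,"y":-2.3,"z":32,"wx":0.008,"wy":0,"wz":0},
])

```text
time: 9.33
tool_pos: [0.559, 0.104, 0.2473]
eef_rot: [-0.536, -0.461, 0.537, -0.461]
contact_force: [1.0, -0.2, 0.1]
gripper_width: 0.0234
```

Request:
carry_out([
  {"hand":-1,"x":-0.2,"y":-2.1,"z":32,"wx":0.009,"wy":0,"wz":0},
  {"hand":-1,"x":-0.2,"y":-1.8,"z":32,"wx":0.009,"wy":0,"wz":0},
  {"hand":-1,"x":-0.2,"y":-1.6,"z":32,"wx":0.009,"wy":0,"wz":0},
  {"hand":-1,"x":-0.2,"y":-1.3,"z":32,"wx":0.009,"wy":0,"wz":0},
  {"hand":-1,"x":-0.2,"y":-1,"z":32,"wx":0.009,"wy":0,"wz":0},
])

```text
time: 9.75
tool_pos: [0.5244, -0.0522, 0.2486]
eef_rot: [-0.546, -0.449, 0.547, -0.448]
contact_force: [0.7, -0.0, -0.1]
gripper_width: 0.0235
```

Request:
carry_out([
  {"hand":-1,"x":-0.2,"y":-0.8,"z":32,"wx":0.009,"wy":0,"wz":0},
  {"hand":-1,"x":-0.2,"y":-0.5,"z":32,"wx":0.009,"wy":0,"wz":0},
  {"hand":-1,"x":-0.2,"y":-0.3,"z":32,"wx":0.009,"wy":0,"wz":0},
  {"hand":-1,"x":-0.2,"y":0,"z":32,"wx":0.009,"wy":0,"wz":0},
  {"hand":-1,"x":-0.2,"y":0.3,"z":32,"wx":0.008,"wy":0,"wz":0},
])

```text
time: 10.17
tool_pos: [0.4892, -0.208, 0.2496]
eef_rot: [-0.556, -0.437, 0.557, -0.436]
contact_force: [0.1, -0.4, -0.5]
gripper_width: 0.0235
```

Request:
carry_out([
  {"hand":-1,"x":0,"y":0,"z":20,"wx":0,"wy":0,"wz":0},
  {"hand":-1,"x":0,"y":0,"z":0,"wx":0,"wy":0,"wz":0},
  {"hand":-1,"x":0,"y":0,"z":0,"wx":0,"wy":0,"wz":0},
  {"hand":-1,"x":0,"y":0,"z":0,"wx":0,"wy":0,"wz":0},
])

```text
time: 10.5
tool_pos: [0.4857, -0.2252, 0.2498]
eef_rot: [-0.556, -0.437, 0.556, -0.437]
contact_force: [-0.1, 0.2, -0.7]
gripper_width: 0.0237
```

```bash
python3 - <<'E'
from h import *
from station import eyes
plan([.4775,-.2535,.215],-.247,dmax=34)
for n in ("side","top"):
    f=eyes.grab_frame(n); im=cv2.cvtColor(f["color"],cv2.COLOR_RGB2BGR); pickle.dump(f,open(f"{n}7.pkl","wb"))
    a=(220,180,340,310) if n=="side" else (270,170,400,280)
    cv2.imwrite(f"pics/{n}7.png",cv2.resize(im[a[1]:a[3],a[0]:a[2]],None,fx=5,fy=5,interpolation=cv2.INTER_CUBIC)[:600])
E
```

```text
t 10.5 pos [ 0.4857 -0.2252  0.2498] yaw_y -0.2387 tilt [-0.0012  0.0005] q [-0.2   0.28  0.7   1.83 -0.2   1.1   0.33] F [-0.1  0.2 -0.7] w 0.0237
rows 2 rot/row [ 0.0042 -0.0001  0.0006] world d [ -8.2 -28.3 -34.8]
0 [17.4 -0.6 14.7]
1 [17.4 -0.6 14.7]
```

View pics/side7.png

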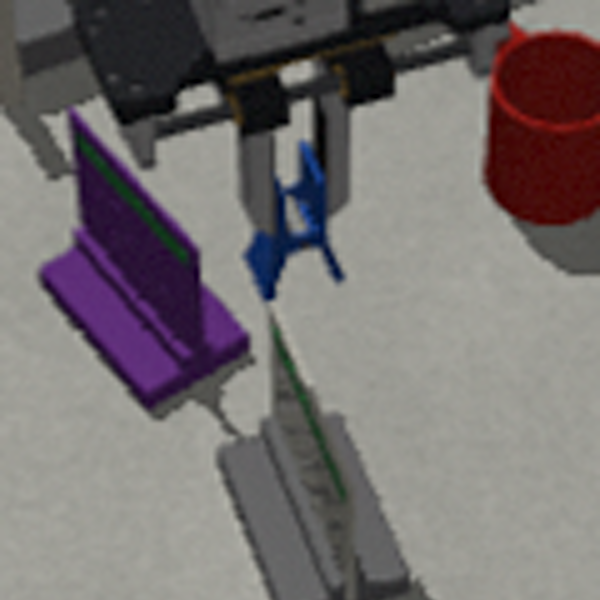

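View pics/top7.png

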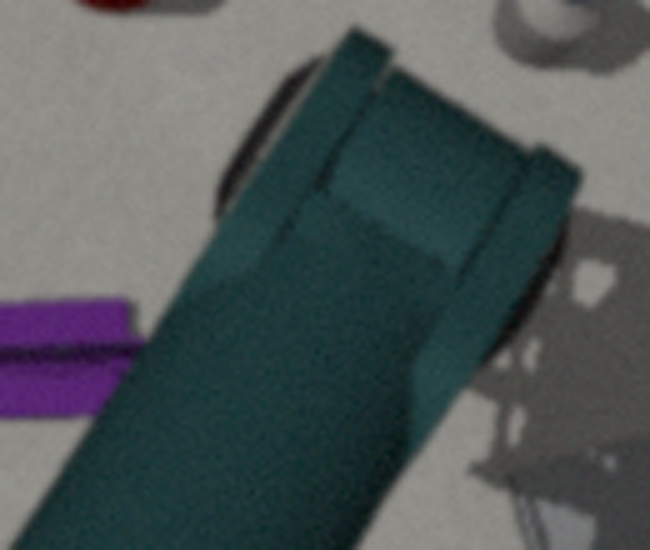

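```bash
cat >> h.py <<'E'
def clipov(f,T,yaw,dz,a,k,out,card=None,dxy=(0,0)):
    """T=TCP; dz = TCP height above clip origin"""
    im=cv2.cvtColor(f["color"],cv2.COLOR_RGB2BGR)[a[1]:a[3],a[0]:a[2]];im=cv2.resize(im,None,fx=k,fy=k,interpolation=cv2.INTER_CUBIC)
    p=np.array([T[0],T[1],yaw])
    def L(P,Q,c=(0,255,255),pp=p,z0=T[2]-dz):
        A=np.array([P,Q],float);A[:,2]+=z0
        q=((proj(f,W(pp,A))+.5-np.array(a[:2]))*k).astype(int);cv2.line(im,tuple(map(int,q[0])),tuple(map(int,q[1])),c,1,cv2.LINE_AA)
    dx,dy=dxy
    for s in(-1,1):
        L((s*.0155+dx,dy-.015,-.038),(s*.0155+dx,dy+.015,-.038)); L((s*.011+dx,dy-.015,.037),(s*.011+dx,dy+.015,.037))
    L((dx,dy-.015,0),(dx,dy+.015,0)); L((dx,dy,.03),(dx,dy,-.037),(0,128,255))
    if card is not None:
        L((0,-.06,.123),(0,.06,.123),(0,0,255),card,0);L((0,0,.123),(0,0,.09),(0,0,255),card,0)
    cv2.imwrite(out,im)
E
python3 - <<'E'
from h import *
f=pickle.load(open("side7.pkl","rb"))
clipov(f,(.4857,-.2252,.2498),-.2387,.026,(250,190,310,280),6.5,"pics/cl7.png",np.array([.4775,-.2535,-.247]))
E
```

```text
(no output)
```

View pics/cl7.png

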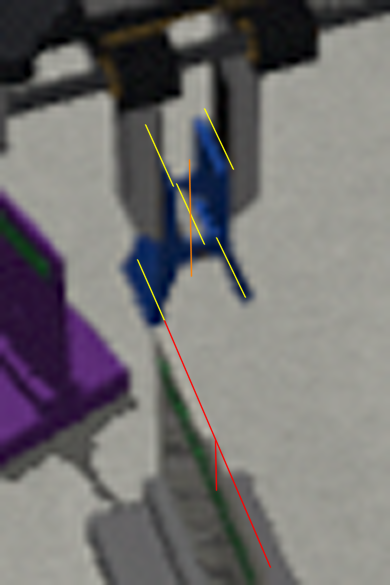

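Request:
carry_out([
  {"hand":-1,"x":0,"y":-0.6,"z":14.7,"wx":0.004,"wy":0,"wz":0},
  {"hand":-1,"x":0,"y":-0.6,"z":14.7,"wx":0.004,"wy":0,"wz":0},
  {"hand":-1,"x":15,"y":0,"z":0,"wx":0,"wy":0,"wz":0},
  {"hand":-1,"x":0,"y":0,"z":0,"wx":0,"wy":0,"wz":0},
  {"hand":-1,"x":0,"y":0,"z":0,"wx":0,"wy":0,"wz":0},
])

```text
time: 11.02
tool_pos: [0.4779, -0.2531, 0.2352]
eef_rot: [-0.557, -0.435, 0.558, -0.434]
contact_force: [-0.2, -0.4, -0.3]
gripper_width: 0.0236
```

```bash
python3 - <<'E'
from h import *
from station import eyes,status
plan([.4775,-.2535,.1715],-.247,dmax=34)
f=eyes.grab_frame("side");pickle.dump(f,open("side8.pkl","wb"))
o=status.get_obs();R=Ro.from_quat(o["eef_rot"]).as_matrix()
clipov(f,o["tool_pos"],np.arctan2(R[1,1],R[0,1]),.027,(250,195,310,285),6.5,"pics/cl8.png",np.array([.4775,-.2535,-.247]))
E
```

```text
t 11.02 pos [ 0.4779 -0.2531  0.2352] yaw_y -0.2458 tilt [-0.0014  0.0005] q [-0.15  0.31  0.7   1.83 -0.23  1.08  0.4 ] F [-0.2 -0.4 -0.3] w 0.0236
rows 2 rot/row [ 0.0006 -0.0001  0.0007] world d [ -0.4  -0.4 -63.7]
0 [31.8 -0.1  0.2]
1 [31.8 -0.1  0.2]
```

View pics/cl8.png

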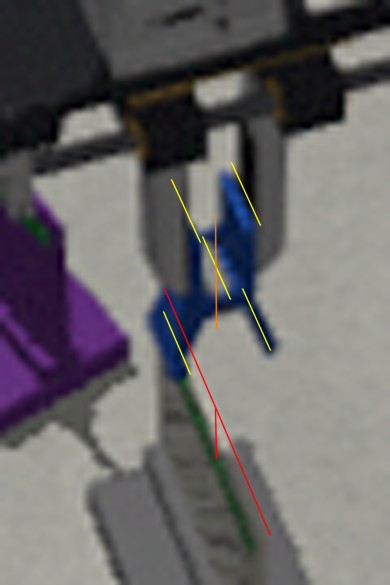

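Request:
carry_out([
  {"hand":-1,"x":15,"y":-0.4,"z":0.2,"wx":0.001,"wy":0,"wz":0},
  {"hand":-1,"x":15,"y":-0.3,"z":0.2,"wx":0,"wy":0,"wz":0},
  {"hand":-1,"x":8,"y":0,"z":0,"wx":0,"wy":0,"wz":0},
  {"hand":-1,"x":0,"y":0,"z":0,"wx":0,"wy":0,"wz":0},
  {"hand":-1,"x":0,"y":0,"z":0,"wx":0,"wy":0,"wz":0},
])

```text
time: 11.48
tool_pos: [0.4773, -0.2541, 0.198]
eef_rot: [-0.558, -0.434, 0.558, -0.434]
contact_force: [-0.5, 0.5, -0.2]
gripper_width: 0.0236
```

```bash
python3 - <<'E'
from h import *
from station import eyes,status
plan([.4770,-.2535,.1715],-.247,dmax=34)
f=eyes.grab_frame("side");pickle.dump(f,open("side9.pkl","wb"))
im=cv2.cvtColor(f["color"],cv2.COLOR_RGB2BGR)[205:295,245:325];cv2.imwrite("pics/cl9.png",cv2.resize(im,None,fx=6.5,fy=6.5,interpolation=cv2.INTER_CUBIC))
f=eyes.grab_frame("top");pickle.dump(f,open("top9.pkl","wb"))
im=cv2.cvtColor(f["color"],cv2.COLOR_RGB2BGR)[180:280,270:390];cv2.imwrite("pics/ct9.png",cv2.resize(im,None,fx=5.5,fy=5.5,interpolation=cv2.INTER_CUBIC))
E
```

```text
t 11.48 pos [ 0.4773 -0.2541  0.198 ] yaw_y -0.2475 tilt [-0.0002 -0.0001] q [-0.12  0.36  0.69  1.87 -0.27  1.    0.43] F [-0.5  0.5 -0.2] w 0.0236
rows 1 rot/row [-0.0005  0.0002  0.0001] world d [ -0.3   0.6 -26.5]
0 [26.5 -0.5 -0.5]
```

View pics/cl9.png

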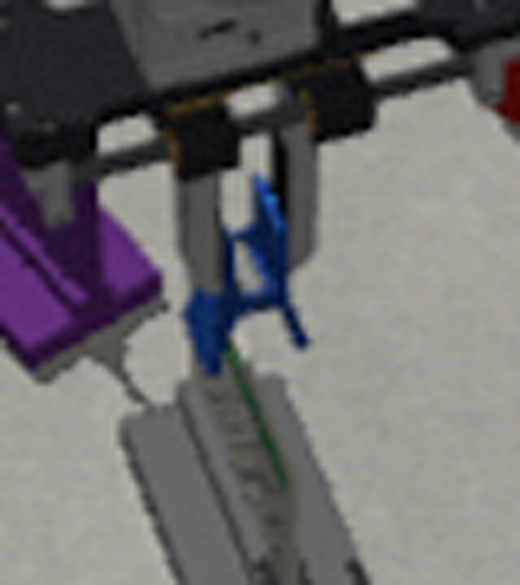

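View pics/ct9.png

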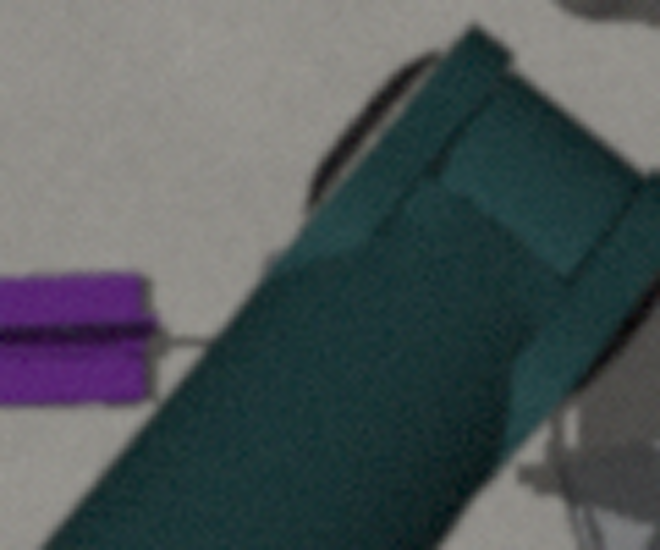

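```bash
python3 - <<'E'
from h import *
fs=pickle.load(open("side6.pkl","rb"))
g=cv2.GaussianBlur(fs["color"].astype(float).mean(2),(3,3),.7)
for r in range(262,278,2): print(r,np.round(g[r,278:298]).astype(int))
pts=[]
for r in range(262,276):
    u0=int(round(278+ (r-250)*.455+2)); row=-np.diff(g[r,u0-4:u0+8]); i=int(np.argmax(row[1:-1]))+1
    d=row[i-1]-2*row[i]+row[i+1]; o=.5*(row[i-1]-row[i+1])/d
    pts.append((u0-4+i+.5+o,r))
P=np.array([back(fs,p,.123) for p in pts]);print(np.round(pts,1).tolist())
print(np.round((P[:,0]+.247*0+np.tan(-.247)*-1*0)*1000,1)); c,s=np.cos(-.247),np.sin(-.247)
print("x' offset of back edge from (.4775,-.2535), mm",np.round(((P[:,0]-.4775)*c+(P[:,1]+.2535)*s)*1000,1))
E
```

```text
262 [ 81  77  65  56  81 122 143 134 121 121 131 141 142 142 141 140 142 142
 141 142]
264 [ 78  77  74  62  55  84 128 131 105  92 101 127 140 140 141 142 142 143
 142 142]
266 [ 69  71  72  68  57  56  88 130 129 104  96 110 132 141 142 142 142 144
 143 142]
268 [ 77  75  76  76  74  61  59  94 126 116  95  91 109 132 142 143 142 143
 143 143]
270 [ 82  76  74  73  75  70  58  65 105 134 119  96  93 108 131 142 142 142
 144 143]
272 [ 89  84  79  78  78  74  64  52  65 112 138 120  97  96 115 134 141 141
 141 142]
274 [ 92  87  79  75  74  73  72  66  55  71 114 129 109  93  97 122 139 142
 141 142]
276 [ 90  91  81  76  76  75  73  73  64  54  76 115 121 104  93  99 123 140
 144 142]
[[285.3, 262.0], [285.4, 263.0], [285.7, 264.0], [286.2, 265.0], [286.6, 266.0], [286.9, 267.0], [287.4, 268.0], [287.8, 269.0], [288.3, 270.0], [288.7, 271.0], [289.2, 272.0], [289.6, 273.0], [289.9, 274.0], [290.4, 275.0]]
[474.9 473.6 472.5 471.8 471.1 470.1 469.4 468.6 468.  467.2 466.6 465.8
 464.8 464.2]
x' offset of back edge from (.4775,-.2535), mm [ 1.2  0.5  0.2  0.2  0.2  0.   0.1  0.   0.2  0.1  0.2  0.2 -0.1  0. ]
```

Side and top estimates of the card plane straddle the current position by −1.4 and +1.9 mm, with 14 mm clearance on each side. I'll descend the last bit.

Request:
carry_out([
  {"hand":-1,"x":8,"y":0,"z":0,"wx":0,"wy":0,"wz":0},
  {"hand":-1,"x":8,"y":0,"z":0,"wx":0,"wy":0,"wz":0},
  {"hand":-1,"x":8,"y":0,"z":0,"wx":0,"wy":0,"wz":0},
  {"hand":-1,"x":2,"y":0,"z":0,"wx":0,"wy":0,"wz":0},
  {"hand":-1,"x":0,"y":0,"z":0,"wx":0,"wy":0,"wz":0},
])

```text
time: 12.0
tool_pos: [0.4767, -0.2542, 0.1707]
eef_rot: [-0.558, -0.435, 0.558, -0.434]
contact_force: [-0.2, -0.6, -0.7]
gripper_width: 0.0234
```

Request:
carry_out([
  {"hand":-1,"x":0,"y":0,"z":0,"wx":0,"wy":0,"wz":0},
  {"hand":-1,"x":0,"y":0,"z":0,"wx":0,"wy":0,"wz":0},
  {"hand":-1,"x":0,"y":0,"z":0,"wx":0,"wy":0,"wz":0},
])

```text
time: 12.25
tool_pos: [0.4773, -0.2544, 0.1719]
eef_rot: [0.558, 0.434, -0.558, 0.434]
contact_force: [0.1, 0.5, -0.4]
gripper_width: 0.0234
```

```bash
python3 - <<'E'
from h import *
from station import eyes,status
plan([.4770,-.2535,.1715],-.247,dmax=34)
f=eyes.grab_frame("side");pickle.dump(f,open("side10.pkl","wb"))
im=cv2.cvtColor(f["color"],cv2.COLOR_RGB2BGR);cv2.imwrite("pics/s10.png",im)
cv2.imwrite("pics/cl10.png",cv2.resize(im[215:305,245:325],None,fx=6.5,fy=6.5,interpolation=cv2.INTER_CUBIC))
o=status.get_obs();R=Ro.from_quat(o["eef_rot"]).as_matrix()
clipov(f,o["tool_pos"],np.arctan2(R[1,1],R[0,1]),.027,(245,215,325,305),6.5,"pics/cl10o.png",np.array([.4765,-.2535,-.247]))
E
```

```text
t 12.25 pos [ 0.4773 -0.2544  0.1719] yaw_y -0.248 tilt [ 0.0005 -0.0002] q [-0.11  0.39  0.67  1.9  -0.3   0.95  0.45] F [ 0.1  0.5 -0.4] w 0.0234
rows 1 rot/row [-0.001   0.0001 -0.0005] world d [-0.3  0.9 -0.4]
0 [ 0.4 -0.5 -0.8]
```

View pics/cl10.png

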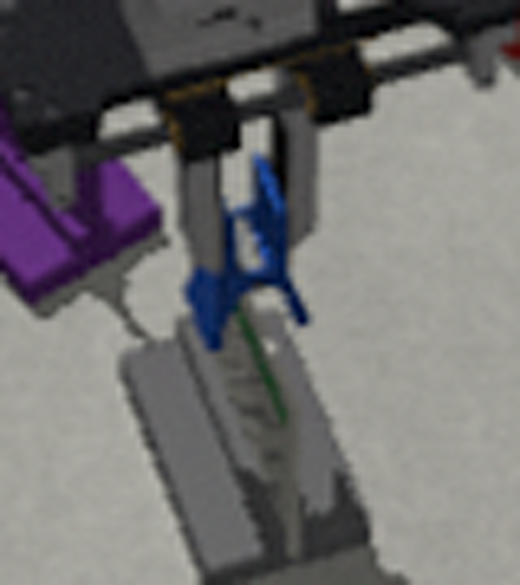

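View pics/cl10o.png

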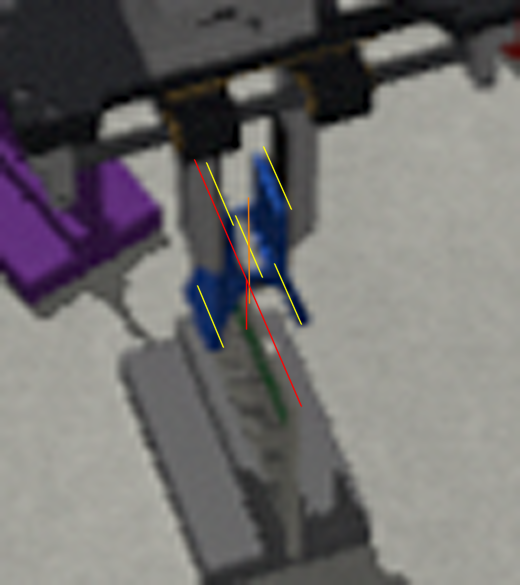

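View pics/s10.png

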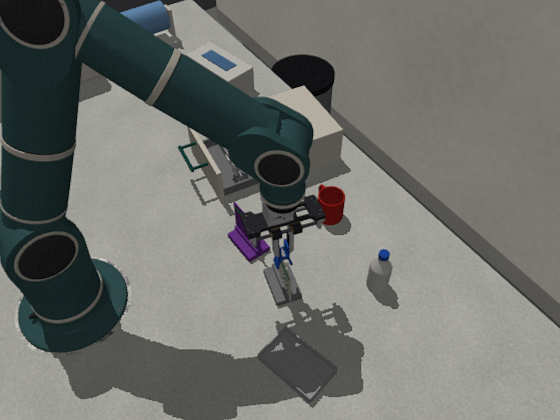

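```bash
python3 - <<'E'
from station import close_job,status
o=status.get_obs();print(o["contact_force"],o["gripper_width"])
print(close_job())
E
```

```text
[ 0.18973625 -1.10497722 -0.01014963] 0.023406841708788335
the job is handed in; nothing more can be done
None
```

The blue clip is being held squeezed wide open over the middle of the card's top edge, and I handed the job in at about 12.3 s of the 58 s allowed. I pulled the drawer about 158 mm out, squeezed the clip to its stops, lifted it off the rail and lowered it, jaws down, over the card.

**Last checks**
- **Grip:** the fingers are 23.4 mm apart, which is the clip's stops, so the jaws are fully open. The grip is set at 25 N.
- **Contact:** the wrist force is about 1 N or less, so I see no sign of touching the card.
- **Height:** the jaw tips are about 15 mm below the card's edge. That depends on how the clip sits in the fingers, so it could be anywhere from about 10 to 17 mm.
- **Squareness:** the gripper is within about 0.002 rad of the card angle I measured.
- **In view:** the last side picture shows the card between the jaws and the drawer still open. The white clip was clearly on its rail just after the lift, and I did not move near it again. Nothing else looks disturbed.

**What disagreed or could not be checked**
- **Card position:** the two cameras put the card plane about 3 mm apart, at −1.4 mm and +1.9 mm from the clip. I kept the middle, which leaves roughly 12 mm clear on each side.
- **Top view:** the arm hid the final fit from the top camera, so that check rests on the side view alone.
- **Drawer:** it seemed to slide a few millimetres further out while I squeezed the clip.
- **Refused moves:** my first four move calls were refused as malformed, and nothing moved.

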